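Clamp up a lid panel and weight its joint

TASK

Lay the two halves of the lid panel flat in the cam clamp's bed, side by side between the fence and the jaw with their ends in line, centred across the bed, then swing the cam lever a quarter turn until it is fully home, so that the two are drawn tight together. Then lift the look-alike screw boxes to find the full one, and stand that one upright on top of the panel, centred over the joint so that it presses on both halves, and stand all the nearly empty ones on the parts board that the halves came from; leave the other things on the bench alone.

Things in the scene. Friction and masses are not known exactly. Their poses are not given: they have to be found in the camera images.
- bed (a point): centre of the cam clamp's plywood bed, on its upper face, 20 mm above the bench. The clamp is fixed but stands elsewhere and at another yaw each time. x runs across the bed (the boards' 70 mm direction), y along the clamping direction from fence to cam. The base is 130 mm in x, from y = -100 to +185 mm; the bed is open at both x sides. Drawn up, the boards' joint lies at about y = -6 mm
- fence (a point): middle of the fixed wooden fence's face, where it meets the bed, at y = -66 mm from the bed centre; the fence is 100 mm wide and rises 20 mm over the bed, a little lower than the boards
- jaw_face (a point): middle of the moving jaw's sprung cork face, at bed height: at bed y = +66 mm with the cam open, so that fence and jaw stand 132 mm apart for 120 mm of boards. Jaw 90 mm wide, 21 mm high. The cam moves it towards the fence evenly by 16 mm over the quarter turn; once the boards are tight its springs give up to 6 mm
- cam_axis (a point): vertical axis about which the cam turns, 135 mm from the bed centre along the bed's y, at the height of the bed. Cam disc 66 mm across and set off-centre, on top of it a red lever 18 mm wide, its upper face 28 mm over the bed
- cam (a joint): angle of the cam lever, rad: 0 = open, the lever pointing away from the fence (bed +y); it turns anticlockwise seen from above to 1.57 = fully home against its stop, the lever then pointing to bed -x (towards the robot). Starts at 0 to 0.2. It stays where it is left by friction; at the handle it needs about 3 to 6 N
- board_a: half of a box-lid panel in reddish-brown wood, a flat board 70 x 60 x 24 mm (x, y, z), about 75 g; origin at the centre of its underside. It starts flat on the parts board, yaw within 0.45 rad of the world axes
- parts_top (a point): centre of the upper face of the parts board, a fixed grey panel with red ends, 270 x 130 mm (x, y), 8 mm thick, lying on the bench to the robot's left. It has no rim. The halves start on it; it has room for three screw boxes in a row along its x
- board_b: the other half in pale wood, the same size and origin as board_a; the two may lie either way round and in either order in the clamp
- box_1: closed cardboard screw box with a green lid band and a small white label, 70 x 56 x 45 mm (x, y, z); origin at the centre of its underside. They start upright on the bench to the robot's right. All look alike: in each run three or four of the six are present, in any places; just one is full, about 550 g, and the rest are nearly empty, about 120 g (each up to 15% more or less)
- box_2: closed cardboard screw box with a green lid band and a small white label, 70 x 56 x 45 mm (x, y, z); origin at the centre of its underside. They start upright on the bench to the robot's right. All look alike: in each run three or four of the six are present, in any places; just one is full, about 550 g, and the rest are nearly empty, about 120 g (each up to 15% more or less)
- box_3: closed cardboard screw box with a green lid band and a small white label, 70 x 56 x 45 mm (x, y, z); origin at the centre of its underside. They start upright on the bench to the robot's right. All look alike: in each run three or four of the six are present, in any places; just one is full, about 550 g, and the rest are nearly empty, about 120 g (each up to 15% more or less)
- box_4: closed cardboard screw box with a green lid band and a small white label, 70 x 56 x 45 mm (x, y, z); origin at the centre of its underside. They start upright on the bench to the robot's right. All look alike: in each run three or four of the six are present, in any places; just one is full, about 550 g, and the rest are nearly empty, about 120 g (each up to 15% more or less)
- box_5: closed cardboard screw box with a green lid band and a small white label, 70 x 56 x 45 mm (x, y, z); origin at the centre of its underside. They start upright on the bench to the robot's right. All look alike: in each run three or four of the six are present, in any places; just one is full, about 550 g, and the rest are nearly empty, about 120 g (each up to 15% more or less)
- box_6: closed cardboard screw box with a green lid band and a small white label, 70 x 56 x 45 mm (x, y, z); origin at the centre of its underside. They start upright on the bench to the robot's right. All look alike: in each run three or four of the six are present, in any places; just one is full, about 550 g, and the rest are nearly empty, about 120 g (each up to 15% more or less)
- cam_handle (a point): point on the axis of the upright black handle post at the end of the lever, 80 mm from the cam axis and 80 mm above the bed; that is the level of the post's top, and the post reaches from there down to the lever, 52 mm below. It is round, 18 mm across
- glue: white glue bottle with an orange cap, 60 mm across and 120 mm tall, standing on the far side; a bystander
- finish: amber jar with a dark lid, 70 mm across and 100 mm tall, standing on the far side; a bystander
- mallet: wooden mallet lying on the bench, head 120 x 70 x 60 mm; a bystander
- sander: cork sanding block, 110 x 60 x 28 mm, near the robot; a bystander
- tape: yellow tape measure, 65 x 35 x 62 mm; a bystander

How it is judged:
On the way, in this order (a step that is already met when the one before it is completed fails the run):
1. both panel halves lie flat in the bed between fence and jaw, the cam still open (x of board_a in the frame of bed between -0.01 and 0.01 m and y of board_a in the frame of bed between -0.075 and 0.075 m and z of board_a in the frame of bed between -0.003 and 0.004 m and angle between each of board_a, board_b's own z axis and vertical below 0.08 rad and angle between the x axis of each of board_a, board_b and the x axis of bed, either way round below 0.12 rad and x of board_b in the frame of bed between -0.01 and 0.01 m and y of board_b in the frame of bed between -0.075 and 0.075 m and z of board_b in the frame of bed between -0.003 and 0.004 m and value of joint cam below 0.35 rad), for 0.2 s.
2. the cam is turned home and the two halves are tight together (x of board_a in the frame of bed between -0.01 and 0.01 m and y of board_a in the frame of bed between -0.075 and 0.075 m and z of board_a in the frame of bed between -0.003 and 0.004 m and angle between each of board_a, board_b's own z axis and vertical below 0.08 rad and angle between the x axis of each of board_a, board_b and the x axis of bed, either way round below 0.12 rad and x of board_b in the frame of bed between -0.01 and 0.01 m and y of board_b in the frame of bed between -0.075 and 0.075 m and z of board_b in the frame of bed between -0.003 and 0.004 m and value of joint cam above 1.35 rad and distance between board_a and board_b below 0.062 m and angle between the x axis of board_a and the x axis of board_b, either way round below 0.06 rad), for 0.2 s.
3. the full box stands on the joint, resting on both halves (((x of box_1 in the frame of bed between -0.02 and 0.02 m and y of box_1 in the frame of bed between -0.026 and 0.014 m and z of box_1 in the frame of bed between 0.02 and 0.029 m and angle between box_1's own z axis and vertical below 0.08 rad and contact force between box_1 and board_a above 0.3 N and contact force between box_1 and board_b above 0.3 N and contact force between box_1 and the fingers below 0.2 N and linear speed of box_1 below 0.02 m/s and (contact force between box_1 and board_a above 2 N or contact force between box_1 and board_b above 2 N)) or (x of box_2 in the frame of bed between -0.02 and 0.02 m and y of box_2 in the frame of bed between -0.026 and 0.014 m and z of box_2 in the frame of bed between 0.02 and 0.029 m and angle between box_2's own z axis and vertical below 0.08 rad and contact force between box_2 and board_a above 0.3 N and contact force between box_2 and board_b above 0.3 N and contact force between box_2 and the fingers below 0.2 N and linear speed of box_2 below 0.02 m/s and (contact force between box_2 and board_a above 2 N or contact force between box_2 and board_b above 2 N)) or (x of box_3 in the frame of bed between -0.02 and 0.02 m and y of box_3 in the frame of bed between -0.026 and 0.014 m and z of box_3 in the frame of bed between 0.02 and 0.029 m and angle between box_3's own z axis and vertical below 0.08 rad and contact force between box_3 and board_a above 0.3 N and contact force between box_3 and board_b above 0.3 N and contact force between box_3 and the fingers below 0.2 N and linear speed of box_3 below 0.02 m/s and (contact force between box_3 and board_a above 2 N or contact force between box_3 and board_b above 2 N)) or (x of box_4 in the frame of bed between -0.02 and 0.02 m and y of box_4 in the frame of bed between -0.026 and 0.014 m and z of box_4 in the frame of bed between 0.02 and 0.029 m and angle between box_4's own z axis and vertical below 0.08 rad and contact force between box_4 and board_a above 0.3 N and contact force between box_4 and board_b above 0.3 N and contact force between box_4 and the fingers below 0.2 N and linear speed of box_4 below 0.02 m/s and (contact force between box_4 and board_a above 2 N or contact force between box_4 and board_b above 2 N)) or (x of box_5 in the frame of bed between -0.02 and 0.02 m and y of box_5 in the frame of bed between -0.026 and 0.014 m and z of box_5 in the frame of bed between 0.02 and 0.029 m and angle between box_5's own z axis and vertical below 0.08 rad and contact force between box_5 and board_a above 0.3 N and contact force between box_5 and board_b above 0.3 N and contact force between box_5 and the fingers below 0.2 N and linear speed of box_5 below 0.02 m/s and (contact force between box_5 and board_a above 2 N or contact force between box_5 and board_b above 2 N)) or (x of box_6 in the frame of bed between -0.02 and 0.02 m and y of box_6 in the frame of bed between -0.026 and 0.014 m and z of box_6 in the frame of bed between 0.02 and 0.029 m and angle between box_6's own z axis and vertical below 0.08 rad and contact force between box_6 and board_a above 0.3 N and contact force between box_6 and board_b above 0.3 N and contact force between box_6 and the fingers below 0.2 N and linear speed of box_6 below 0.02 m/s and (contact force between box_6 and board_a above 2 N or contact force between box_6 and board_b above 2 N)))), for 0.2 s.
At the end, for the whole second after the job is handed in: Halves flat in the bed, within 10 mm of its centre line and 0.12 rad of square; cam past 1.35 rad; halves' centres under 62 mm apart, parallel to 0.06 rad; full box upright, released, resting on both halves within 20 mm of the joint's middle; the others upright at rest on the parts board (all of step 2 and ((x of box_1 in the frame of bed between -0.02 and 0.02 m and y of box_1 in the frame of bed between -0.026 and 0.014 m and z of box_1 in the frame of bed between 0.02 and 0.029 m and angle between box_1's own z axis and vertical below 0.08 rad and contact force between box_1 and board_a above 0.3 N and contact force between box_1 and board_b above 0.3 N and contact force between box_1 and the fingers below 0.2 N and linear speed of box_1 below 0.02 m/s and (contact force between box_1 and board_a above 2 N or contact force between box_1 and board_b above 2 N)) or (x of box_2 in the frame of bed between -0.02 and 0.02 m and y of box_2 in the frame of bed between -0.026 and 0.014 m and z of box_2 in the frame of bed between 0.02 and 0.029 m and angle between box_2's own z axis and vertical below 0.08 rad and contact force between box_2 and board_a above 0.3 N and contact force between box_2 and board_b above 0.3 N and contact force between box_2 and the fingers below 0.2 N and linear speed of box_2 below 0.02 m/s and (contact force between box_2 and board_a above 2 N or contact force between box_2 and board_b above 2 N)) or (x of box_3 in the frame of bed between -0.02 and 0.02 m and y of box_3 in the frame of bed between -0.026 and 0.014 m and z of box_3 in the frame of bed between 0.02 and 0.029 m and angle between box_3's own z axis and vertical below 0.08 rad and contact force between box_3 and board_a above 0.3 N and contact force between box_3 and board_b above 0.3 N and contact force between box_3 and the fingers below 0.2 N and linear speed of box_3 below 0.02 m/s and (contact force between box_3 and board_a above 2 N or contact force between box_3 and board_b above 2 N)) or (x of box_4 in the frame of bed between -0.02 and 0.02 m and y of box_4 in the frame of bed between -0.026 and 0.014 m and z of box_4 in the frame of bed between 0.02 and 0.029 m and angle between box_4's own z axis and vertical below 0.08 rad and contact force between box_4 and board_a above 0.3 N and contact force between box_4 and board_b above 0.3 N and contact force between box_4 and the fingers below 0.2 N and linear speed of box_4 below 0.02 m/s and (contact force between box_4 and board_a above 2 N or contact force between box_4 and board_b above 2 N)) or (x of box_5 in the frame of bed between -0.02 and 0.02 m and y of box_5 in the frame of bed between -0.026 and 0.014 m and z of box_5 in the frame of bed between 0.02 and 0.029 m and angle between box_5's own z axis and vertical below 0.08 rad and contact force between box_5 and board_a above 0.3 N and contact force between box_5 and board_b above 0.3 N and contact force between box_5 and the fingers below 0.2 N and linear speed of box_5 below 0.02 m/s and (contact force between box_5 and board_a above 2 N or contact force between box_5 and board_b above 2 N)) or (x of box_6 in the frame of bed between -0.02 and 0.02 m and y of box_6 in the frame of bed between -0.026 and 0.014 m and z of box_6 in the frame of bed between 0.02 and 0.029 m and angle between box_6's own z axis and vertical below 0.08 rad and contact force between box_6 and board_a above 0.3 N and contact force between box_6 and board_b above 0.3 N and contact force between box_6 and the fingers below 0.2 N and linear speed of box_6 below 0.02 m/s and (contact force between box_6 and board_a above 2 N or contact force between box_6 and board_b above 2 N))) and ((x of box_1 in the frame of bed between -0.02 and 0.02 m and y of box_1 in the frame of bed between -0.026 and 0.014 m and z of box_1 in the frame of bed between 0.02 and 0.029 m and angle between box_1's own z axis and vertical below 0.08 rad and contact force between box_1 and board_a above 0.3 N and contact force between box_1 and board_b above 0.3 N and contact force between box_1 and the fingers below 0.2 N and linear speed of box_1 below 0.02 m/s) or (x of box_1 in the frame of parts_top between -0.13 and 0.13 m and y of box_1 in the frame of parts_top between -0.058 and 0.058 m and z of box_1 in the frame of parts_top between -0.003 and 0.005 m and angle between box_1's own z axis and vertical below 0.1 rad and linear speed of box_1 below 0.02 m/s)) and ((x of box_2 in the frame of bed between -0.02 and 0.02 m and y of box_2 in the frame of bed between -0.026 and 0.014 m and z of box_2 in the frame of bed between 0.02 and 0.029 m and angle between box_2's own z axis and vertical below 0.08 rad and contact force between box_2 and board_a above 0.3 N and contact force between box_2 and board_b above 0.3 N and contact force between box_2 and the fingers below 0.2 N and linear speed of box_2 below 0.02 m/s) or (x of box_2 in the frame of parts_top between -0.13 and 0.13 m and y of box_2 in the frame of parts_top between -0.058 and 0.058 m and z of box_2 in the frame of parts_top between -0.003 and 0.005 m and angle between box_2's own z axis and vertical below 0.1 rad and linear speed of box_2 below 0.02 m/s)) and ((x of box_3 in the frame of bed between -0.02 and 0.02 m and y of box_3 in the frame of bed between -0.026 and 0.014 m and z of box_3 in the frame of bed between 0.02 and 0.029 m and angle between box_3's own z axis and vertical below 0.08 rad and contact force between box_3 and board_a above 0.3 N and contact force between box_3 and board_b above 0.3 N and contact force between box_3 and the fingers below 0.2 N and linear speed of box_3 below 0.02 m/s) or (x of box_3 in the frame of parts_top between -0.13 and 0.13 m and y of box_3 in the frame of parts_top between -0.058 and 0.058 m and z of box_3 in the frame of parts_top between -0.003 and 0.005 m and angle between box_3's own z axis and vertical below 0.1 rad and linear speed of box_3 below 0.02 m/s)) and ((x of box_4 in the frame of bed between -0.02 and 0.02 m and y of box_4 in the frame of bed between -0.026 and 0.014 m and z of box_4 in the frame of bed between 0.02 and 0.029 m and angle between box_4's own z axis and vertical below 0.08 rad and contact force between box_4 and board_a above 0.3 N and contact force between box_4 and board_b above 0.3 N and contact force between box_4 and the fingers below 0.2 N and linear speed of box_4 below 0.02 m/s) or (x of box_4 in the frame of parts_top between -0.13 and 0.13 m and y of box_4 in the frame of parts_top between -0.058 and 0.058 m and z of box_4 in the frame of parts_top between -0.003 and 0.005 m and angle between box_4's own z axis and vertical below 0.1 rad and linear speed of box_4 below 0.02 m/s)) and ((x of box_5 in the frame of bed between -0.02 and 0.02 m and y of box_5 in the frame of bed between -0.026 and 0.014 m and z of box_5 in the frame of bed between 0.02 and 0.029 m and angle between box_5's own z axis and vertical below 0.08 rad and contact force between box_5 and board_a above 0.3 N and contact force between box_5 and board_b above 0.3 N and contact force between box_5 and the fingers below 0.2 N and linear speed of box_5 below 0.02 m/s) or (x of box_5 in the frame of parts_top between -0.13 and 0.13 m and y of box_5 in the frame of parts_top between -0.058 and 0.058 m and z of box_5 in the frame of parts_top between -0.003 and 0.005 m and angle between box_5's own z axis and vertical below 0.1 rad and linear speed of box_5 below 0.02 m/s)) and ((x of box_6 in the frame of bed between -0.02 and 0.02 m and y of box_6 in the frame of bed between -0.026 and 0.014 m and z of box_6 in the frame of bed between 0.02 and 0.029 m and angle between box_6's own z axis and vertical below 0.08 rad and contact force between box_6 and board_a above 0.3 N and contact force between box_6 and board_b above 0.3 N and contact force between box_6 and the fingers below 0.2 N and linear speed of box_6 below 0.02 m/s) or (x of box_6 in the frame of parts_top between -0.13 and 0.13 m and y of box_6 in the frame of parts_top between -0.058 and 0.058 m and z of box_6 in the frame of parts_top between -0.003 and 0.005 m and angle between box_6's own z axis and vertical below 0.1 rad and linear speed of box_6 below 0.02 m/s))); the robot touches nothing.
It fails at once if the glue is pushed more than 40 mm away (distance of glue from where it was at the start of the episode above 0.04 m).
It fails at once if the finish is pushed more than 40 mm away (distance of finish from where it was at the start of the episode above 0.04 m).
It fails at once if the mallet is pushed more than 40 mm away (distance of mallet from where it was at the start of the episode above 0.04 m).
It fails at once if the sander is pushed more than 40 mm away (distance of sander from where it was at the start of the episode above 0.04 m).
It fails at once if the tape is pushed more than 40 mm away (distance of tape from where it was at the start of the episode above 0.04 m).
Of box_1, box_2 only 1 to 1 are there at a start; the rules pass over those that are not, and their reading is None.
Of box_3, box_4 only 1 to 1 are there at a start; the rules pass over those that are not, and their reading is None.
Of box_5, box_6 only 1 to 2 are there at a start; the rules pass over those that are not, and their reading is None.
At some moment in a run one of box_1, box_2, box_5 may be knocked a few centimetres aside while the robot is not near it.
Once in a run the grip may slacken for a moment while it holds something.
It also fails if it takes over 210 s, if anything falls off the work surface, if the arm or the gripper's body presses on something with over 40 N, if the wrist force passes 120 N, or if a joint passes its speed limit or range.

ROBOT

A 7-joint arm with a two-finger parallel gripper is mounted at the origin on the work surface. World frame = base frame: x ahead of the robot, y to its left, z up, the work surface at z = 0. Lengths are in m, angles in rad, forces in N, time in s.
With the tool pointing down it reaches from about 0.425 to 0.875 m from the base axis. Payload 4.7 kg.
Tool frame: the origin (TCP) lies at the very end of the fingers, on their centre line; the grasp point (between the pads) lies 19 mm behind it; z points along the fingers, y is the line along which they close (so a half turn about z gives the same grasp; the last joint's range is limited). The gripper opens to 85 mm and grips with 20 to 120 N. Pads are 22 mm wide; open, the fingers measure 114 mm over their backs; the gripper's body (76 mm by 85 mm) begins 54 mm behind the grasp point. The pads swing forward as they close: fully open they stand 13 mm farther back than shut.
Start: joints at [-1.134, 0.321, -0.07, 1.45, 0.023, 1.371, -0.057], TCP at [0.267, 0.593, 0.231] pointing down, gripper open.
Joint ranges: [-2.86, 2.86], [-0.3, 2.09], [-1.38, 1.24], [0.06, 2.45], [-1.56, 4.7], [0.09, 2.05], [-2.69, 2.69]. Speed limits (rad/s): [2.57, 2.57, 3.14, 3.14, 3.14, 3.14, 3.14].

INTERFACE

Orientations are given as a unit quaternion [w, x, y, z].
In Python, from workcell import manip gives the robot as it stands.
- The arm moves only by the tool step_arm, never from a script. Its argument "deltas" is a list of rows, each a list of 6 numbers: the shift along the tool's x, y, z in m, then the turn, a rotation vector about the tool's x, y, z in degrees. A call has 1 to 8 rows; each row shifts and turns the commanded pose from where the row before left it, along the tool's axes as they then stand; what a row does not reach is not made up. A row lasts 1/8 s, in which the tool goes at most 62.5 mm and 10.7 degrees, less where a joint would pass 70% of its speed; a pose out of reach is approached as far as the arm can. A call is refused whole if a number of a shift passes 0.0625 or a number of a turn 10.7, either way. A call with a gripper value outside its range is refused whole. "grip" is the finger opening in m, from 0 to 0.0854, set as the call begins (left out, the last holds). The fingers move at their own pace and stop on an object; "squeeze" is the grip in N (left out, the last holds). Time passes only in rows, so rows that do not move let the fingers close. It gives the time, the measured TCP pose, the force, the opening and the grip force at its end, in the units of the state.
- manip.observe(): the state, without advancing time (a new reading comes with each control period).
- manip.read_camera(name): name is "side" or "top" or "wrist"; returns the picture (480x640x3 uint8, red, green, blue); there is no depth.
- manip.get_calibration(name): a dict with "camera_matrix" (3x3 intrinsics, pixels), "dist_coeffs" ([k1, k2, p1, p2, k3] as OpenCV has them; the pictures are not rectified), "world_from_camera" (4x4, takes a point from camera to world coordinates). Camera axes: x right, y down, z forward; pixel columns grow to the right and rows downward; lengths in m; the calibration is good to about 2 mm. A picture is of the moment at which its call begins: read the wrist's pose just before it. get_calibration takes no time and is no camera call; for the wrist camera it gives the pose at the moment of the call.
- manip.hand_in(): hands the job in; it is judged then, once.
Trained networks look in the newest picture that a camera, given by its name, has taken for a name from the list of things; names that differ only in an ending like _2 or _b are one class to them, and where a whole thing is asked for, a point or a joint stands for the part that bears it (a point fixed in the world has none). Each returns a list of dicts, best first, with "confidence" (0 to 1); they miss things now and then, are a little off and sometimes report something else, mostly with a low value. They report only what shows in the picture. A call takes as long as a camera call.
- manip.find_in(target, camera): "centre" ([x, y, z] in m, in world coordinates, good to about 4 mm: the middle of the surface that is visible of it).
- manip.place_of(target, camera): "centre" ([x, y, z] in m, in world coordinates, good to about 4 mm: a listed point, or the origin of a listed thing).
The state is a dict: "time": time; "joints": joint angles; "joint_velocities": joint speeds; "effort": joint torques, N m; "ee_pos": TCP position; "ee_rot": TCP orientation; "force": force on the tool from outside, world axes, zero at the start; "torque": the same for the moment, N m; "gripper_width": opening from 0.0 (shut) to 1.0 (fully open); "grasp_force": force on a finger pad.
Only numpy, scipy, OpenCV 4.12 (cv2) and the standard library are available. Lean on these libraries where they do the work, as an engineer would, in place of code of your own. Each camera call takes 0.05 s, during which the arm holds its last target. There are 200 camera calls.

## Working session

There is one attempt and no reset: what is moved stays moved. The work goes in short steps, Python scripts to look and compute and a tool call to move; the robot and the scene stay as the last step left them, time stands still between calls to the robot, and variables do not carry over. Pictures are saved under pics/ and viewed, at most 17 in all, crops included, and the job is handed in when it is done.

Besides the shell and the picture viewer there is one more tool, called after ">>>" in YAML: its name, and indented under it one key for each argument. step_arm: Moves the arm, as the interface text tells. Its arguments: {"type":"object","properties":{"deltas":{"type":"array","items":{"type":"array","items":{"type":"number"}}},"grip":{"type":"number"},"squeeze":{"type":"number"}},"required":["deltas"]}

```bash
mkdir -p pics; ls; python3 - <<'E'
from workcell import manip
import cv2,numpy as np
s=manip.observe();print(s)
for c in ["top","side"]:
    im=manip.read_camera(c);cv2.imwrite(f"pics/{c}0.png",im[:,:,::-1])
    for t in ["board_a","board_b","box_1","bed","fence","jaw_face","cam_axis","cam_handle","parts_top","mallet","tape","glue","finish","sander"]:
        for d in manip.place_of(t,c)[:5]: print(c,t,np.round(d["centre"],3),round(d["confidence"],2))
E
```

```text
pics
{'time': 0.0, 'joints': array([-1.13390367,  0.32181347, -0.07007261,  1.45170346,  0.02258676,
        1.370807  , -0.05689367]), 'joint_velocities': array([-0.00096041, -0.00115856,  0.00011613,  0.00362692, -0.00031455,
       -0.00042888,  0.00034307]), 'effort': array([ 1.59384781e-03, -4.93602204e+01, -3.81141538e-01, -3.14326322e+01,
        1.31760619e-02,  1.16313531e-02, -2.35494078e-06]), 'ee_pos': array([0.2665212 , 0.59223776, 0.23021532]), 'ee_rot': array([-1.59013020e-04,  2.09813817e-01,  9.77740874e-01, -9.59220373e-04]), 'force': array([0.03822848, 0.26564423, 0.25521229]), 'torque': array([-0.00053182,  0.05818753,  0.00346676]), 'grasp_force': 0.0, 'gripper_width': 1.00419418977487}
top board_a [0.564 0.406 0.005] 0.68
top board_a [0.445 0.415 0.005] 0.61
top board_b [0.564 0.406 0.005] 0.68
top board_b [0.445 0.415 0.005] 0.61
top box_1 [ 0.466 -0.431 -0.002] 0.91
top box_1 [ 0.573 -0.408 -0.003] 0.68
top box_1 [ 0.61  -0.169 -0.002] 0.6
top bed [0.593 0.036 0.019] 0.74
top fence [ 0.605 -0.031  0.02 ] 0.6
top fence [ 0.74  -0.294  0.001] 0.32
top jaw_face [
[... 682 characters left out ...]
 box_1 [ 0.572 -0.407  0.002] 0.77
side box_1 [ 0.47  -0.431 -0.002] 0.75
side box_1 [ 0.719  0.301 -0.   ] 0.17
side bed [0.591 0.035 0.016] 0.56
side fence [ 0.603 -0.032  0.021] 0.71
side jaw_face [0.582 0.098 0.02 ] 0.58
side cam_axis [0.563 0.17  0.019] 0.85
side cam_handle [0.544 0.245 0.1  ] 0.59
side cam_handle [0.584 0.097 0.02 ] 0.52
side cam_handle [ 0.778  0.076 -0.002] 0.27
side parts_top [0.502 0.398 0.007] 0.81
side mallet [0.723 0.301 0.   ] 0.8
side mallet [ 0.335 -0.247 -0.001] 0.33
side tape [ 0.741 -0.288 -0.002] 0.59
side glue [ 0.777  0.076 -0.004] 0.86
side finish [ 0.758 -0.161  0.002] 0.9
side finish [ 0.334 -0.248 -0.002] 0.25
side sander [ 0.337 -0.244 -0.002] 0.94
```

View pics/top0.png

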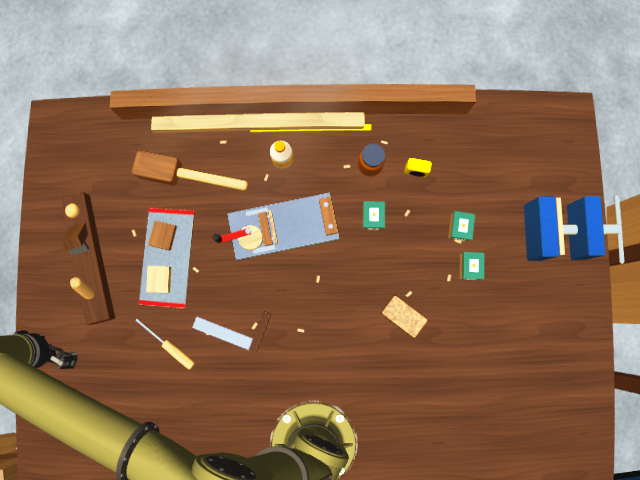

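View pics/side0.png

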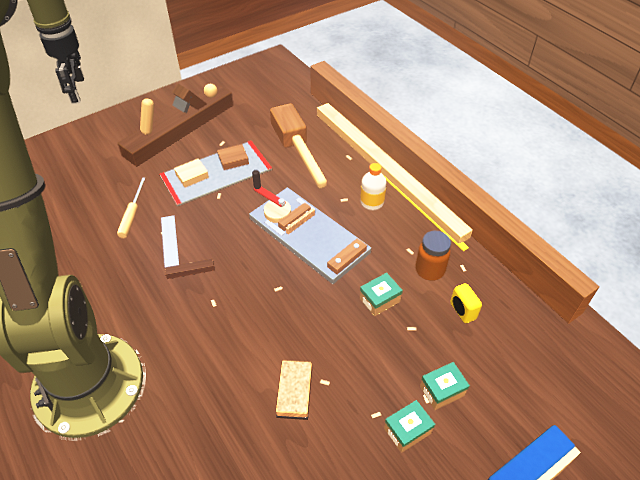

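Three boxes are at about (374,214), (462,226) and (472,266) in the top picture. The halves are on the parts board at (162,235) and (158,279), and the lever is nearly open. Next I'll measure the outlines for their yaws.

```bash
cat > h.py <<'E'
from workcell import manip
import cv2, numpy as np
from scipy.spatial.transform import Rotation as R
def rot(s): q=s["ee_rot"]; return R.from_quat([q[1],q[2],q[3],q[0]])
def to_world(px,cam,z,cal=None):
    c=cal or manip.get_calibration(cam)
    u=cv2.undistortPoints(np.float64(px).reshape(-1,1,2),np.array(c["camera_matrix"]),np.array(c["dist_coeffs"])).reshape(-1,2)
    T=np.array(c["world_from_camera"]); d=np.c_[u,np.ones(len(u))]@T[:3,:3].T; o=T[:3,3]
    return o+d*((z-o[2])/d[:,2])[:,None]
def to_px(P,cam,cal=None):
    c=cal or manip.get_calibration(cam); T=np.linalg.inv(np.array(c["world_from_camera"]))
    return cv2.projectPoints(np.float64(P).reshape(-1,3),cv2.Rodrigues(T[:3,:3])[0],T[:3,3],np.array(c["camera_matrix"]),np.array(c["dist_coeffs"]))[0].reshape(-1,2)
def rect(mask,cam,z,near=None,cal=None,minA=30):
    """min-area rectangles on plane z of mask blobs: centre, long, short, yaw of long side"""
    out=[]
    for c in cv2.findContours(mask.astype(np.uint8),cv2.RETR_EXTERNAL,cv2.CHAIN_APPROX_NONE)[0]:
        if cv2.contourArea(c)<minA: continue
        w=to_world(c.reshape(-1,2),cam,z,cal)
        (x,y),(a,b),t=cv2.minAreaRect((w[:,:2]*1000).astype(np.float32))
        if a<b: a,b,t=b,a,t+90
        out.append((round(x/1000,4),round(y/1000,4),round(a),round(b),round((t+90)%180-90,1)))
    return out
def plan(xyz=None,ytool=None,up=True):
    """tool-axis shift and turn (deg about tool z) from measured pose to xyz, tool-y direction ytool deg (mod 180), tool pointing down"""
    s=manip.observe(); r=rot(s); M=r.as_matrix(); p=s["ee_pos"]
    yaw=np.degrees(np.arctan2(M[1,1],M[0,1]))
    print("t %.2f tcp"%s["time"],np.round(p,4),"ytool %.1f"%yaw,"tilt",np.round(M[:2,2],4),"w",round(s["gripper_width"]*.0854,4),"gf",round(s["grasp_force"],1),"F",np.round(s["force"],2),"j",np.round(s["joints"],2))
    T=yaw if ytool is None else ytool
    dy=(T-yaw+90)%180-90
    if xyz is not None: print(" shift in present tool axes mm",np.round(M.T@(np.array(xyz)-p)*1000,1)); 
    # level: full rotvec to ideal
    a=np.radians(yaw+dy); Y=np.array([np.cos(a),np.sin(a),0]); Z=np.array([0,0,-1.]); X=np.cross(Y,Z)
    D=np.c_[X,Y,Z]; print(" rotvec deg",np.round(np.degrees(R.from_matrix(M.T@D).as_rotvec()),1))
    if xyz is not None: print(" shift in final tool axes mm",np.round(D.T@(np.array(xyz)-p)*1000,1))
E
python3 - <<'E'
from h import *
plan()
for f in ["top0"]:
    im=cv2.imread(f"pics/{f}.png"); hsv=cv2.cvtColor(im,cv2.COLOR_BGR2HSV); H,S,V=cv2.split(hsv)
    for n,p in dict(brown=(162,232),pale=(158,280),green=(374,205),bed=(285,225),parts=(175,255),fence=(327,215)).items(): print(n,hsv[p[1],p[0]])
    print("green",rect((H>70)&(H<95)&(S>120),"top",.045))
    roi=np.zeros(H.shape,bool); roi[215:302,138:190]=1
    print("boards",rect((S>70)&roi,"top",.032))
    roi=np.zeros(H.shape,bool); roi[185:265,222:345]=1
    print("bed", rect((S<90)&(V>120)&roi,"top",.02))
    roi=np.zeros(H.shape,bool); roi[205:310,135:200]=1
    print("parts", rect(((S<90)|(H>172))&roi,"top",.008))
E
```

```text
t 1.50 tcp [0.2667 0.5928 0.2314] ytool 65.8 tilt [0.0001 0.0001] w 0.0854 gf 0.0 F [-0.65  0.01 -0.17] j [-1.13  0.32 -0.07  1.45  0.02  1.37 -0.06]
 rotvec deg [ 0.  0. -0.]
brown [ 14 166 194]
pale [ 26  64 254]
green [ 79 155 179]
bed [107  53 205]
parts [103  39 203]
fence [ 14 166 215]
green [(0.4664, -0.4311, 69, 55, -2.7), (0.5737, -0.4077, 70, 56, -8.6), (0.6056, -0.1692, 68, 54, -0.7)]
boards [(0.4414, 0.4093, 70, 62, -2.9), (0.4305, 0.3307, 99, 8, 0.6), (0.5594, 0.4039, 70, 64, -13.7), (0.4985, 0.4407, 236, 58, 1.6)]
bed [(0.5825, 0.0762, 285, 132, -79.0)]
parts [(0.5023, 0.3977, 247, 132, -4.7)]
```

```bash
python3 -c "
from h import *
plan([.48,.41,.2],-3)"
```

```text
t 1.50 tcp [0.2667 0.5928 0.2314] ytool 65.8 tilt [0.0001 0.0001] w 0.0854 gf 0.0 F [-0.65  0.01 -0.17] j [-1.13  0.32 -0.07  1.45  0.02  1.37 -0.06]
 shift in present tool axes mm [-269.5  -79.2   31.4]
 rotvec deg [ 0.  -0.  68.8]
 shift in final tool axes mm [-171.4  222.5   31.4]
```

>>> step_arm:
  deltas:
    - [-0.054,-0.016,0.006,0,0,0]
    - [-0.054,-0.016,0.006,0,0,0]
    - [-0.054,-0.016,0.006,0,0,0]
    - [-0.054,-0.016,0.006,0,0,0]
    - [-0.054,-0.016,0.006,0,0,0]
    - [0,0,0,0,0,10]
    - [0,0,0,0,0,10]
    - [0,0,0,0,0,10]
  grip: 0.0854

```text
time: 2.5
ee_pos: [0.4803, 0.4089, 0.2013]
ee_rot: [-0.0, 0.458, 0.889, 0.0]
force: [-0.1, -0.3, 0.1]
gripper_width: 1.002
grasp_force: 0.0
```

>>> step_arm:
  deltas:
    - [0,0,0,0,0,10]
    - [0,0,0,0,0,10]
    - [0,0,0,0,0,10]
    - [0,0,0,0,0,8.8]
    - [0,0,0,0,0,0]

```text
time: 3.12
ee_pos: [0.4801, 0.4091, 0.2014]
ee_rot: [0.0, 0.725, 0.689, 0.0]
force: [0.0, -0.5, 0.2]
gripper_width: 0.999
grasp_force: 0.0
```

```bash
python3 - <<'E'
from h import *
plan([.48,.41,.2],-3)
c=manip.get_calibration("wrist"); print(np.round(c["world_from_camera"],3)); im=manip.read_camera("wrist"); cv2.imwrite("pics/w1.png",im[:,:,::-1])
for d in manip.place_of("board_a","wrist"): print(d)
E
```

```text
t 3.12 tcp [0.4801 0.4091 0.2014] ytool -2.9 tilt [0.0002 0.    ] w 0.0853 gf 0.0 F [ 0.04 -0.48  0.18] j [-0.93  0.29  0.22  1.55 -0.07  1.3  -0.75]
 shift in present tool axes mm [ 0.9 -0.2  1.4]
 rotvec deg [ 0.  -0.   0.1]
 shift in final tool axes mm [ 0.9 -0.2  1.4]
[[ 0.999 -0.049 -0.012  0.483]
 [-0.051 -0.965 -0.259  0.475]
 [ 0.001  0.259 -0.966  0.344]
 [ 0.     0.     0.     1.   ]]
{'centre': [0.4408, 0.4137, 0.0054], 'confidence': 0.82}
{'centre': [0.5654, 0.4093, 0.0088], 'confidence': 0.58}
```

View pics/w1.png

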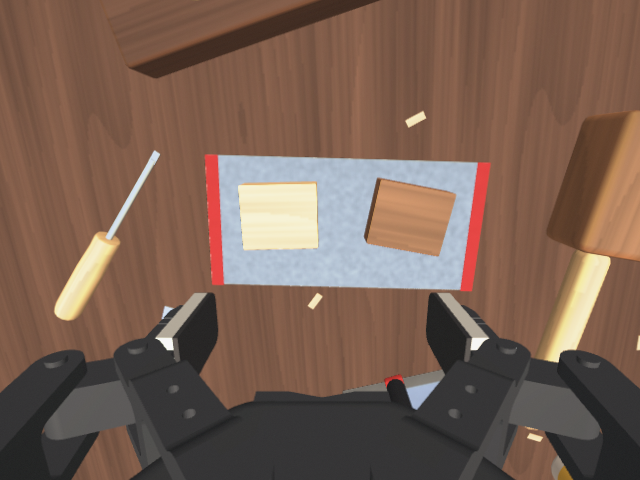

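The wrist view shows the pale half with corners about (239,185), (317,183), (318,248), (243,250). The brown half's top face runs from about (380,179) to (440,255).

```bash
python3 - <<'E'
from h import *
im=cv2.imread("pics/w1.png");H,S,V=cv2.split(cv2.cvtColor(im,cv2.COLOR_BGR2HSV))
roi=np.zeros(H.shape,bool); roi[165:280,225:460]=1
print(rect((H<35)&(S>40)&roi,"wrist",.032,minA=800))
print(rect((H<35)&(S>40)&(V>110)&roi,"wrist",.032,minA=800))
print(to_world([(238,185),(317,182),(318,247),(244,249),(380,179),(455,192),(439,255),(369,241)],"wrist",.032)[:,:2].round(4))
E
```

```text
[(0.4417, 0.4167, 70, 62, -1.5), (0.5592, 0.4092, 73, 60, -13.5)]
[(0.4417, 0.4167, 70, 62, -1.5), (0.5594, 0.4091, 73, 60, -13.5)]
[[0.4079 0.4463]
 [0.4779 0.4454]
 [0.4757 0.3858]
 [0.4069 0.3872]
 [0.5336 0.4453]
 [0.6004 0.4306]
 [0.5882 0.3723]
 [0.523  0.3892]]
```

```bash
python3 -c "
from h import *
plan([.4417,.416,.014],-1.5)"
```

```text
t 3.23 tcp [0.4801 0.4091 0.2014] ytool -2.9 tilt [0.0001 0.0001] w 0.0852 gf 0.0 F [-0.19 -0.58 -0.23] j [-0.93  0.29  0.22  1.55 -0.07  1.3  -0.75]
 shift in present tool axes mm [  4.9 -38.7 187.4]
 rotvec deg [ 0.  -0.  -1.4]
 shift in final tool axes mm [  5.9 -38.6 187.4]
```

>>> step_arm:
  deltas:
    - [0,0,0,0,0,-1.4]
    - [0.006,-0.0385,0.03,0,0,0]
    - [0,0,0.05,0,0,0]
    - [0,0,0.05,0,0,0]
    - [0,0,0.03,0,0,0]
    - [0,0,0.015,0,0,0]
    - [0,0,0.006,0,0,0]
    - [0,0,0,0,0,0]

```text
time: 4.22
ee_pos: [0.4424, 0.4166, 0.0212]
ee_rot: [-0.0, 0.717, 0.697, 0.001]
force: [-0.1, -0.1, -0.5]
gripper_width: 1.001
grasp_force: 0.0
```

>>> step_arm:
  deltas:
    - [0,0,0,0,0,0]
    - [0,0,0,0,0,0]
    - [0,0,0,0,0,0]
    - [0,0,0,0,0,0]
  grip: 0.055
  squeeze: 40

```text
time: 4.72
ee_pos: [0.4427, 0.4171, 0.0225]
ee_rot: [-0.0, 0.717, 0.697, 0.001]
force: [-0.9, -1.1, 6.3]
gripper_width: 0.79
grasp_force: 43.7
```

>>> step_arm:
  deltas:
    - [0,0,0,0,0,0]
    - [0,0,0,0,0,0]
    - [0,0,0,0,0,0]
    - [0,0,0.005,0,0,0]
    - [0,0,0.004,0,0,0]
    - [0,0,0,0,0,0]
  grip: 0.0854

```text
time: 5.48
ee_pos: [0.4414, 0.4158, 0.0106]
ee_rot: [0.0, 0.717, 0.697, -0.001]
force: [0.1, 0.4, 0.0]
gripper_width: 0.993
grasp_force: 0.0
```

>>> step_arm:
  deltas:
    - [0,0,0,0,0,0]
    - [0,0,0,0,0,0]
    - [0,0,0,0,0,0]
    - [0,0,0,0,0,0]
    - [0,0,0,0,0,0]
  grip: 0.055
  squeeze: 40

```text
time: 6.1
ee_pos: [0.4421, 0.4164, 0.0116]
ee_rot: [-0.0, 0.717, 0.697, 0.0]
force: [-0.2, -0.3, 3.1]
gripper_width: 0.803
grasp_force: 47.0
```

Lift and carry. I'll compute the placing of this half at bed y = -33 mm.

>>> step_arm:
  deltas:
    - [0,0,-0.03,0,0,0]
    - [0,0,-0.05,0,0,0]
    - [0,0,-0.05,0,0,0]
    - [0,0,-0.03,0,0,0]
    - [0,0,0,0,0,0]

```text
time: 6.72
ee_pos: [0.4429, 0.4172, 0.1739]
ee_rot: [-0.0, 0.717, 0.697, 0.002]
force: [-0.7, 0.3, -2.2]
gripper_width: 0.807
grasp_force: 46.8
```

```bash
cat >> h.py <<'E'
BED=np.array([.5908,.035,.02]); BY=11.0
def bed(x,y,z=0):
    a=np.radians(BY); return BED+np.array([x*np.cos(a)-y*np.sin(a),x*np.sin(a)+y*np.cos(a),z])
E
python3 - <<'E'
from h import *
plan(bed(0,-.033,.12),BY)
c=manip.get_calibration("wrist"); im=manip.read_camera("wrist"); cv2.imwrite("pics/w2.png",im[:,:,::-1])
E
```

```text
t 6.72 tcp [0.4429 0.4172 0.1739] ytool -1.6 tilt [0.0033 0.0038] w 0.0689 gf 46.8 F [-0.71  0.31 -2.22] j [-0.97  0.26  0.2   1.65 -0.06  1.23 -0.78]
 shift in present tool axes mm [-410.2  165.8   32.9]
 rotvec deg [  0.2  -0.2 -12.6]
 shift in final tool axes mm [-436.4   72.3   33.9]
```

View pics/w2.png

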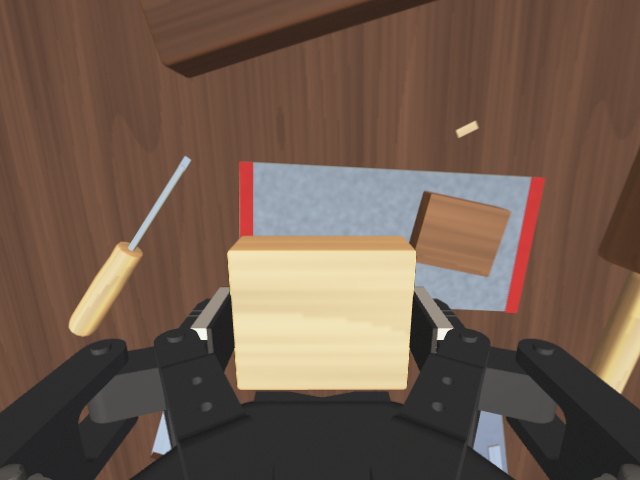

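The pale half is held squarely, its top face between about (229,250) and (408,388).

>>> step_arm:
  deltas:
    - [0,0,0,0,0,-6.3]
    - [0,0,0,0,0,-6.3]
    - [-0.06,0.012,0,0,0,0]
    - [-0.06,0.012,0,0,0,0]
    - [-0.06,0.012,0,0,0,0]
    - [-0.06,0.012,0,0,0,0]
    - [-0.06,0.012,0,0,0,0]
    - [-0.06,0.012,0,0,0,0]

```text
time: 7.78
ee_pos: [0.5801, 0.0745, 0.169]
ee_rot: [-0.001, 0.636, 0.772, -0.001]
force: [0.8, 0.9, -0.6]
gripper_width: 0.806
grasp_force: 46.7
```

>>> step_arm:
  deltas:
    - [-0.056,0,0,0,0,0]
    - [0,0,0,0,0,0]
    - [0,0,0,0,0,0]

```text
time: 8.15
ee_pos: [0.5905, 0.0218, 0.1693]
ee_rot: [-0.001, 0.636, 0.771, -0.001]
force: [-0.1, 1.0, -1.4]
gripper_width: 0.807
grasp_force: 46.7
```

```bash
python3 - <<'E'
from h import *
s=manip.observe(); plan(bed(0,-.033,.02),BY)
cal=manip.get_calibration("wrist"); im=manip.read_camera("wrist"); cv2.imwrite("pics/w3.png",im[:,:,::-1])
H,S,V=cv2.split(cv2.cvtColor(im,cv2.COLOR_RGB2HSV))
m=(H>19)&(H<32)&(S>40)&(V>150)
z=s["ee_pos"][2]+.0204
for r in rect(m,"wrist",z,cal=cal,minA=5000): print(r, (np.array(r[:2])-s["ee_pos"][:2]).round(4))
for t in ["bed","fence","jaw_face","cam_axis"]:
    for c in ["wrist","top"]:
        if c=="top": manip.read_camera("top") if t=="bed" else 0
        for d in manip.place_of(t,c)[:2]: print(t,c,np.round(d["centre"],4),round(d["confidence"],2))
E
```

```text
t 8.15 tcp [0.5905 0.0218 0.1693] ytool 11.0 tilt [-0.0035  0.0001] w 0.0689 gf 46.7 F [-0.14  1.   -1.44] j [-0.46  0.25  0.44  1.7  -0.11  1.23  0.2 ]
 shift in present tool axes mm [-20.2   3.3 129.3]
 rotvec deg [-0.2 -0.  -0. ]
 shift in final tool axes mm [-20.1   2.8 129.3]
(0.5906, 0.0222, 69, 59, 11.0) [0.0001 0.0004]
bed wrist [0.5902 0.0345 0.0184] 0.67
bed wrist [0.5691 0.1688 0.0206] 0.42
fence top [ 0.6038 -0.0305  0.0189] 0.82
jaw_face wrist [0.5812 0.0958 0.021 ] 0.73
cam_axis wrist [0.5655 0.1695 0.021 ] 0.91
cam_axis top [0.5672 0.1685 0.0212] 0.8
```

View pics/w3.png

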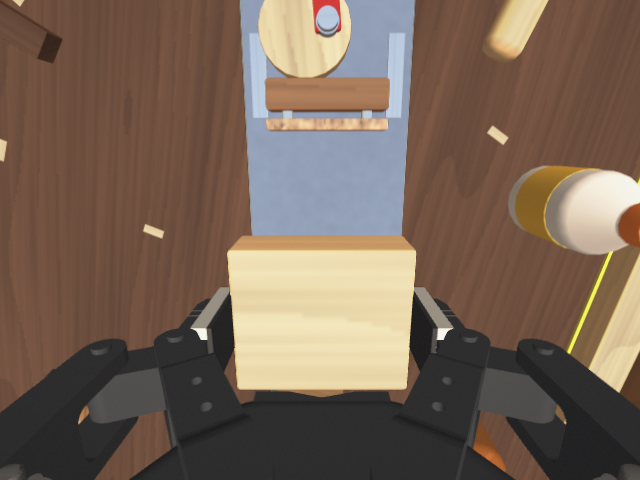

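Held board sits on the TCP. The cork face's front top edge runs from (266,130) to (388,130), and the bed's side edges are at (252,232) and (403,232). I'll use these to refine the bed.

```bash
python3 - <<'E'
from h import *
im=cv2.imread("pics/w3.png");cal=manip.get_calibration("wrist")
H,S,V=cv2.split(cv2.cvtColor(im,cv2.COLOR_BGR2HSV))
a=np.radians(BY);ex=np.array([np.cos(a),np.sin(a)]);ey=np.array([-np.sin(a),np.cos(a)])
def inb(p,z):
    w=to_world(p,"wrist",z,cal)[:,:2]-BED[:2]; return np.c_[w@ex,w@ey].round(4)
m=(H>95)&(H<125)&(S>30)&(S<130)&(V>120)
for r in (145,180,225):
    c=np.where(m[r,235:420])[0]+235; print("bed edges row",r,inb([(c[0]-.5,r),(c[-1]+.5,r)],.02).tolist())
print("cork",inb([(266,130.5),(388,130.5)],.041).tolist())
s=manip.observe(); print("tcp", ((s["ee_pos"][:2]-BED[:2])@np.c_[ex,ey]).round(4))
E
```

```text
bed edges row 145 [[-0.0615, 0.0545], [0.0667, 0.0545]]
bed edges row 180 [[-0.0613, 0.0264], [0.0668, 0.0264]]
bed edges row 225 [[-0.0616, -0.0119], [0.0674, -0.0119]]
cork [[-0.0428, 0.0648], [0.0481, 0.0649]]
tcp [-0.0016 -0.0131]
```

>>> step_arm:
  deltas:
    - [-0.02,0.0038,0,0,0,0]
    - [0,0,0.04,0,0,0]
    - [0,0,0.04,0,0,0]
    - [0,0,0.03,0,0,0]
    - [0,0,0.02,0,0,0]
    - [0,0,0.008,0,0,0]
    - [0,0,0,0,0,0]

```text
time: 9.52
ee_pos: [0.5996, 0.0025, 0.0336]
ee_rot: [0.0, 0.636, 0.771, 0.0]
force: [0.6, 0.0, -1.3]
gripper_width: 0.809
grasp_force: 46.7
```

```bash
sed -i 's/BED=np.array.*20*.*; BY/BED=np.array([.5930,.0354,.02]); BY/' h.py; grep BED= h.py; python3 -c "
from h import *
plan(bed(0,-.033,.0036),BY)"
```

```text
BED=np.array([.5930,.0354,.02]); BY=11.0
t 9.53 tcp [0.5996 0.0025 0.0336] ytool 11.0 tilt [ 0.0004 -0.    ] w 0.069 gf 46.7 F [ 0.6   0.01 -1.29] j [-0.4   0.41  0.42  1.8  -0.2   0.98  0.3 ]
 shift in present tool axes mm [ 0.6 -0.2 10. ]
 rotvec deg [ 0.  0. -0.]
 shift in final tool axes mm [ 0.6 -0.2 10. ]
```

>>> step_arm:
  deltas:
    - [0,0,0.006,0,0,0]
    - [0,0,0.003,0,0,0]
    - [0,0,0.001,0,0,0]
    - [0,0,0,0,0,0]

```text
time: 10.02
ee_pos: [0.5994, 0.0026, 0.0237]
ee_rot: [0.0, 0.636, 0.771, 0.0]
force: [-0.1, -1.0, 1.8]
gripper_width: 0.808
grasp_force: 46.9
```

>>> step_arm:
  deltas:
    - [0,0,0,0,0,0]
    - [0,0,0,0,0,0]
    - [0,0,0,0,0,0]
    - [0,0,-0.01,0,0,0]
    - [0,0,-0.06,0,0,0]
    - [0,0,-0.06,0,0,0]
    - [0,0,0,0,0,0]
  grip: 0.0854

```text
time: 10.9
ee_pos: [0.6033, 0.0022, 0.1601]
ee_rot: [0.004, 0.636, 0.771, 0.004]
force: [-0.5, 0.0, 0.1]
gripper_width: 0.997
grasp_force: 0.0
```

```bash
python3 - <<'E'
from h import *
cal=manip.get_calibration("wrist"); im=manip.read_camera("wrist"); cv2.imwrite("pics/w4.png",im[:,:,::-1])
H,S,V=cv2.split(cv2.cvtColor(im,cv2.COLOR_RGB2HSV))
m=(H>19)&(H<32)&(S>40)&(V>150)
print(bed(0,-.033))
for r in rect(m,"wrist",.044,cal=cal,minA=2000): print(r)
manip.read_camera("top")
for d in manip.place_of("board_a","top"): print(d)
plan([.561,.409,.16],-13.3)
E
```

```text
[0.5992967 0.0030063 0.02     ]
(0.862, -0.0023, 124, 38, 90.0)
(0.5988, 0.0029, 70, 59, 10.9)
(0.5543, 0.1425, 61, 23, 11.1)
{'centre': [0.5645, 0.4038, 0.0062], 'confidence': 0.68}
t 11.05 tcp [0.5987 0.0026 0.153 ] ytool 11.0 tilt [-0.0006  0.0003] w 0.085 gf 0.0 F [-0.15  0.56 -0.25] j [-0.43  0.28  0.46  1.7  -0.13  1.2   0.25]
 shift in present tool axes mm [406.1  40.4  -6.8]
 rotvec deg [-0.  -0.  24.3]
 shift in final tool axes mm [ 386.8 -130.2   -7. ]
```

Board one is placed exactly where I wanted it. Now the brown half.

>>> step_arm:
  deltas:
    - [0.06,0.006,-0.007,0,0,0]
    - [0.06,0.006,0,0,0,0]
    - [0.06,0.006,0,0,0,0]
    - [0.06,0.006,0,0,0,0]
    - [0.06,0.006,0,0,0,0]
    - [0.06,0.006,0,0,0,0]
    - [0.046,0.0045,0,0,0,0]
    - [0,0,0,0,0,8]

```text
time: 12.05
ee_pos: [0.5575, 0.4146, 0.1569]
ee_rot: [-0.002, 0.687, 0.727, -0.002]
force: [-0.4, -0.2, -0.4]
gripper_width: 0.999
grasp_force: 0.0
```

>>> step_arm:
  deltas:
    - [0,0,0,0,0,8]
    - [0,0,0,0,0,8.3]
    - [0,0,0,0,0,0]
    - [0,0,0,0,0,0]

```text
time: 12.55
ee_pos: [0.5612, 0.4085, 0.1591]
ee_rot: [0.0, 0.784, 0.621, -0.001]
force: [0.5, -1.0, 0.3]
gripper_width: 0.999
grasp_force: 0.0
```

```bash
python3 - <<'E'
from h import *
cal=manip.get_calibration("wrist"); im=manip.read_camera("wrist"); cv2.imwrite("pics/w5.png",im[:,:,::-1])
H,S,V=cv2.split(cv2.cvtColor(im,cv2.COLOR_RGB2HSV))
roi=np.zeros(H.shape,bool); c=to_px([.561,.409,.03],"wrist",cal)[0].astype(int); print(c); roi[max(0,c[1]-70):c[1]+70,c[0]-90:c[0]+90]=1
for v in (100,150): print(rect((H<22)&(S>60)&(V>v)&roi,"wrist",.032,cal=cal,minA=2000))
plan([.561,.409,.011],-13.3)
im=np.ascontiguousarray(im[:,:,::-1]); cv2.imwrite("pics/w5c.png",im[max(0,c[1]-110):c[1]+110,c[0]-150:c[0]+150])
E
```

```text
[321 231]
[(0.5614, 0.4096, 70, 61, -13.2)]
[(0.5614, 0.4096, 70, 61, -13.2)]
t 12.60 tcp [0.5614 0.4086 0.1595] ytool -13.2 tilt [-0.001  -0.0008] w 0.0853 gf 0.0 F [0.75 1.14 0.54] j [-0.91  0.46  0.34  1.43 -0.16  1.28 -0.79]
 shift in present tool axes mm [  0.5  -0.3 148.5]
 rotvec deg [-0.   0.1  0.1]
 shift in final tool axes mm [  0.3  -0.4 148.5]
```

View pics/w5c.png

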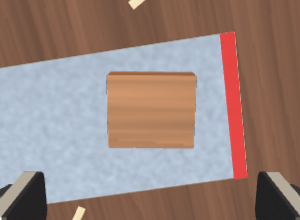

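The brown half is centred and square in the crop (about (107,72) to (196,148)). Descend, grip and lift.

>>> step_arm:
  deltas:
    - [0,0,0.05,0,0,0]
    - [0,0,0.05,0,0,0]
    - [0,0,0.03,0,0,0]
    - [0,0,0.013,0,0,0]
    - [0,0,0.005,0,0,0]
    - [0,0,0,0,0,0]
    - [0,0,0,0,0,0]

```text
time: 13.48
ee_pos: [0.5627, 0.4095, 0.014]
ee_rot: [-0.0, 0.784, 0.62, 0.001]
force: [0.6, 0.6, -0.2]
gripper_width: 1.001
grasp_force: 0.0
```

>>> step_arm:
  deltas:
    - [0,0,0,0,0,0]
    - [0,0,0,0,0,0]
    - [0,0,0,0,0,0]
    - [0,0,0,0,0,0]
    - [0,0,0,0,0,0]
  grip: 0.055

```text
time: 14.1
ee_pos: [0.5625, 0.4094, 0.0139]
ee_rot: [-0.0, 0.784, 0.62, 0.001]
force: [-0.4, -1.5, 6.1]
gripper_width: 0.809
grasp_force: 47.0
```

>>> step_arm:
  deltas:
    - [0,0,-0.03,0,0,0]
    - [0,0,-0.05,0,0,0]
    - [0,0,-0.05,0,0,0]
    - [0,0,-0.03,0,0,0]
    - [0,0,0,0,0,-8]
    - [0,0,0,0,0,-8]
    - [0,0,0,0,0,-8.3]
    - [0,0,0,0,0,0]

```text
time: 15.1
ee_pos: [0.5614, 0.4086, 0.1718]
ee_rot: [-0.0, 0.637, 0.771, -0.0]
force: [-0.8, 0.2, -0.5]
gripper_width: 0.804
grasp_force: 46.3
```

```bash
python3 -c "
from h import *
plan(bed(0,.033,.15),BY)"
```

```text
t 15.10 tcp [0.5614 0.4086 0.1718] ytool 10.9 tilt [-0.0008 -0.0004] w 0.0687 gf 46.3 F [-0.82  0.21 -0.5 ] j [-0.86  0.45  0.27  1.41 -0.12  1.29 -0.4 ]
 shift in present tool axes mm [-339.4  -39.5    1.9]
 rotvec deg [-0.   0.  -0.1]
 shift in final tool axes mm [-339.4  -40.2    1.8]
```

>>> step_arm:
  deltas:
    - [-0.0565,-0.0066,0,0,0,0]
    - [-0.0565,-0.0066,0,0,0,0]
    - [-0.0565,-0.0066,0,0,0,0]
    - [-0.0565,-0.0066,0,0,0,0]
    - [-0.0565,-0.0066,0,0,0,0]
    - [-0.0565,-0.0066,0,0,0,0]
    - [0,0,0,0,0,0]
    - [0,0,0,0,0,0]

```text
time: 16.1
ee_pos: [0.5873, 0.0689, 0.1723]
ee_rot: [-0.0, 0.637, 0.771, 0.0]
force: [-0.6, 1.3, -0.4]
gripper_width: 0.801
grasp_force: 46.3
```

```bash
python3 - <<'E'
from h import *
cal=manip.get_calibration("wrist"); im=manip.read_camera("wrist"); cv2.imwrite("pics/w6.png",im[:,:,::-1])
s=manip.observe()
H,S,V=cv2.split(cv2.cvtColor(im,cv2.COLOR_RGB2HSV))
roi=np.zeros(H.shape,bool); roi[200:410,200:445]=1
for r in rect((H<22)&(S>60)&(V>60)&roi,"wrist",s["ee_pos"][2]+.018,cal=cal,minA=5000): print(r, (np.array(r[:2])-s["ee_pos"][:2]).round(4))
plan(bed(0,.0325,.006),BY)
E
```

```text
(0.5867, 0.0735, 95, 86, 10.9) [-0.0005  0.0035]
t 16.15 tcp [0.5872 0.07   0.1722] ytool 11.0 tilt [-0.0003  0.001 ] w 0.0688 gf 46.3 F [-0.39 -0.42 -1.44] j [-0.53  0.24  0.42  1.7  -0.11  1.23  0.11]
 shift in present tool axes mm [ -2.8  -0.9 146.2]
 rotvec deg [-0.  -0.1 -0. ]
 shift in final tool axes mm [ -2.6  -0.9 146.2]
```

View pics/w6.png

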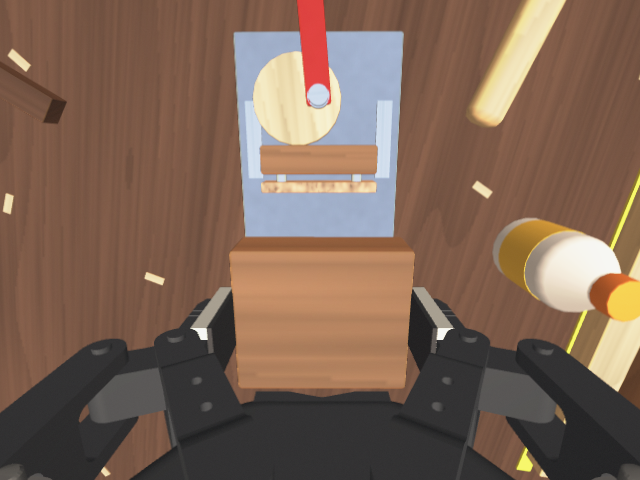

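The brown half is held like the first one, with its face from about (231,250) to (408,388), and the cork edge is clear ahead at row 192. Lower and release.

>>> step_arm:
  deltas:
    - [-0.0027,-0.0009,0.04,0,0,0]
    - [0,0,0.04,0,0,0]
    - [0,0,0.035,0,0,0]
    - [0,0,0.02,0,0,0]
    - [0,0,0.005,0,0,0]
    - [0,0,0.003,0,0,0]
    - [0,0,0,0,0,0]
    - [0,0,0,0,0,0]

```text
time: 17.15
ee_pos: [0.5878, 0.0657, 0.0304]
ee_rot: [0.001, 0.636, 0.771, 0.001]
force: [0.2, 0.4, -1.2]
gripper_width: 0.805
grasp_force: 46.2
```

```bash
python3 -c "
from h import *
plan(bed(0,.0325,.006),BY)"
```

```text
t 17.15 tcp [0.5878 0.0657 0.0304] ytool 11.0 tilt [0.0018 0.0005] w 0.0688 gf 46.2 F [ 0.17  0.36 -1.2 ] j [-0.49  0.39  0.4   1.82 -0.18  0.96  0.18]
 shift in present tool axes mm [ 1.7 -0.7  4.4]
 rotvec deg [ 0.1 -0.  -0. ]
 shift in final tool axes mm [ 1.7 -0.7  4.4]
```

>>> step_arm:
  deltas:
    - [0.001,-0.0007,0.002,0,0,0]
    - [0,0,0.002,0,0,0]
    - [0,0,0.001,0,0,0]
    - [0,0,0.001,0,0,0]
    - [0,0,0,0,0,0]

```text
time: 17.77
ee_pos: [0.5862, 0.0667, 0.0257]
ee_rot: [-0.001, 0.636, 0.771, 0.0]
force: [-7.3, -0.0, 15.8]
gripper_width: 0.807
grasp_force: 48.1
```

>>> step_arm:
  deltas:
    - [0,0,0,0,0,0]
    - [0,0,0,0,0,0]
    - [0,0,0,0,0,0]
    - [0,0,-0.01,0,0,0]
    - [0,0,-0.06,0,0,0]
    - [0,0,-0.06,0,0,0]
    - [0,0,0,0,0,0]
    - [0,0,0,0,0,0]
  grip: 0.0854

```text
time: 18.77
ee_pos: [0.586, 0.0666, 0.1536]
ee_rot: [0.0, 0.636, 0.772, 0.0]
force: [-0.2, 0.5, -0.3]
gripper_width: 0.999
grasp_force: 0.0
```

```bash
python3 - <<'E'
from h import *
cal=manip.get_calibration("wrist"); im=manip.read_camera("wrist"); cv2.imwrite("pics/w7.png",im[:,:,::-1])
H,S,V=cv2.split(cv2.cvtColor(im,cv2.COLOR_RGB2HSV))
roi=np.zeros(H.shape,bool); c=to_px(bed(0,.0325,.024),"wrist",cal)[0].astype(int); roi[c[1]-85:c[1]+85,c[0]-90:c[0]+90]=1
print(bed(0,.0325), rect((H<19)&(S>60)&(V>100)&roi,"wrist",.044,cal=cal,minA=800))
print(bed(0,-.033), rect((H>19)&(H<32)&(S>40)&(V>150),"wrist",.044,cal=cal,minA=2000))
for c in ("wrist",):
    for t in ("cam_axis","cam_handle"):
        for d in manip.place_of(t,c)[:2]: print(t,c,np.round(d["centre"],4),round(d["confidence"],2))
plan()
E
```

```text
[0.58679871 0.06730288 0.02      ] [(0.5866, 0.0646, 69, 66, 11.0), (0.5777, 0.1047, 88, 9, 11.0), (0.6464, 0.0747, 131, 13, -75.2), (0.5747, 0.1205, 88, 14, 11.0), (0.5266, 0.0514, 131, 11, -82.8)]
[0.5992967 0.0030063 0.02     ] [(0.5992, 0.003, 69, 59, 11.0), (0.5504, 0.1618, 63, 60, -15.6), (0.6979, 0.2153, 81, 23, 77.4)]
cam_axis wrist [0.5669 0.1679 0.0217] 0.64
t 18.93 tcp [0.585  0.0664 0.1517] ytool 11.0 tilt [-0.0029 -0.0007] w 0.085 gf 0.0 F [-0.1  -0.25 -0.18] j [-0.52  0.26  0.43  1.72 -0.11  1.19  0.12]
 rotvec deg [-0.2  0.   0. ]
```

View pics/w7.png

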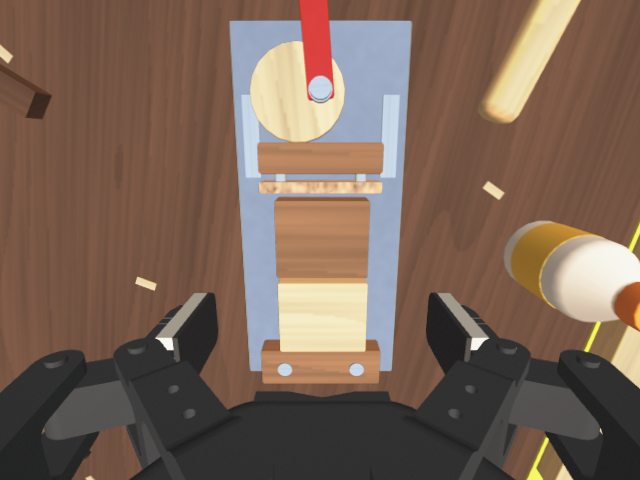

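Both halves lie flat and in line between the fence and jaw: brown at about (276..369, 200..277), pale down to row 352. Now the handle.

```bash
python3 -c "
from h import *
plan([.545,.2447,.15],15.5)"
```

```text
t 18.93 tcp [0.585  0.0664 0.1517] ytool 11.0 tilt [-0.0029 -0.0007] w 0.085 gf 0.0 F [-0.1  -0.25 -0.18] j [-0.52  0.26  0.43  1.72 -0.11  1.19  0.12]
 shift in present tool axes mm [182.7  -5.3   1.7]
 rotvec deg [-0.2  0.  -4.5]
 shift in final tool axes mm [182.5   9.1   1.7]
```

>>> step_arm:
  deltas:
    - [0,0,0,0,0,-4.5]
    - [0.06,0.003,0,0,0,0]
    - [0.06,0.003,0,0,0,0]
    - [0.06,0.003,0,0,0,0]
    - [0.0025,0,0,0,0,0]
    - [0,0,0,0,0,0]
    - [0,0,0,0,0,0]
  grip: 0.06

```text
time: 19.8
ee_pos: [0.5466, 0.2425, 0.1527]
ee_rot: [0.0, 0.607, 0.795, -0.001]
force: [0.9, -0.4, -0.1]
gripper_width: 0.702
grasp_force: 0.0
```

```bash
python3 - <<'E'
from h import *
im=manip.read_camera("wrist"); cal=manip.get_calibration("wrist")
manip.read_camera("top")
for c in ("wrist","top"):
    for d in manip.place_of("cam_handle",c)[:2]: print(c,np.round(d["centre"],4),round(d["confidence"],2))
b=np.ascontiguousarray(im[:,:,::-1])
for p in to_px([[.545,.2447,.1],[.5672,.1679,.048]],"wrist",cal): cv2.circle(b,tuple(int(v) for v in p),4,(0,255,0),1)
cv2.imwrite("pics/w8.png",b); plan([.545,.2447,.068],15.5)
E
```

```text
wrist [0.5411 0.2481 0.0997] 0.59
top [0.5397 0.2419 0.1008] 0.81
top [ 0.5841 -0.1556 -0.0007] 0.18
t 20.00 tcp [0.5465 0.2435 0.1534] ytool 15.4 tilt [ 0.0001 -0.0001] w 0.0598 gf 0.0 F [0.68 1.19 0.65] j [-0.73  0.26  0.31  1.7  -0.09  1.19 -0.13]
 shift in present tool axes mm [ 1.6 -1.2 85.4]
 rotvec deg [ 0.   0.  -0.1]
 shift in final tool axes mm [ 1.5 -1.2 85.4]
```

View pics/w8.png

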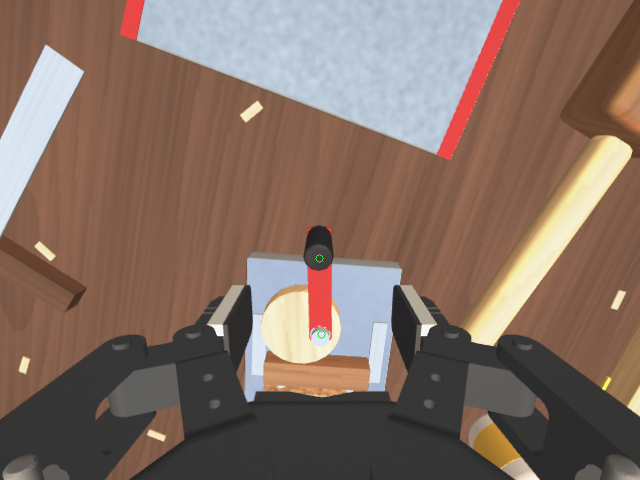

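My predicted handle top (319,258) sits right on the post. Descend, grip and swing.

>>> step_arm:
  deltas:
    - [0.0015,-0.0012,0.04,0,0,0]
    - [0,0,0.03,0,0,0]
    - [0,0,0.013,0,0,0]
    - [0,0,0,0,0,0]

```text
time: 20.5
ee_pos: [0.5444, 0.2454, 0.0699]
ee_rot: [-0.0, 0.606, 0.796, -0.001]
force: [0.6, -0.0, 0.3]
gripper_width: 0.701
grasp_force: 0.0
```

>>> step_arm:
  deltas:
    - [0,0,0,0,0,0]
    - [0,0,0,0,0,0]
    - [0,0,0,0,0,0]
    - [0,0,0,0,0,0]
    - [0,0,0,0,0,0]
    - [0,0,0,0,0,0]
  grip: 0.005
  squeeze: 40

```text
time: 21.25
ee_pos: [0.545, 0.2463, 0.0716]
ee_rot: [0.0, 0.605, 0.796, 0.001]
force: [-2.5, -1.2, 5.9]
gripper_width: 0.195
grasp_force: 38.9
```

>>> step_arm:
  deltas:
    - [-0.0004,-0.0084,0,0,0,-6]
    - [-0.0004,-0.0084,0,0,0,-6]
    - [-0.0004,-0.0084,0,0,0,-6]
    - [-0.0004,-0.0084,0,0,0,-6]
    - [0,0,0,0,0,0]

```text
time: 21.88
ee_pos: [0.5148, 0.2311, 0.0716]
ee_rot: [-0.0, 0.427, 0.904, 0.001]
force: [-3.3, -0.7, 7.1]
gripper_width: 0.197
grasp_force: 39.4
```

```bash
cat >> h.py <<'E'
def camplan(target):
    ax=bed(0,.135)[:2]; s=manip.observe(); d=s["ee_pos"][:2]-ax
    print("radius %.4f theta %.3f"%(np.hypot(*d),np.arctan2(d[1],d[0])-np.radians(BY+90)))
    a=np.radians(BY+90)+target; plan([*(ax+.08*np.array([np.cos(a),np.sin(a)])),.068],BY+np.degrees(target))
E
python3 -c "
from h import *
camplan(.9)"
```

```text
radius 0.0821 theta 0.501
t 21.88 tcp [0.5148 0.2311 0.0716] ytool 39.5 tilt [0.0006 0.0014] w 0.0168 gf 39.4 F [-3.27 -0.74  7.06] j [-0.68  0.27  0.24  1.86 -0.08  1.02  0.28]
 shift in present tool axes mm [ -8.5 -31.    3.6]
 rotvec deg [  0.1  -0.  -23.1]
 shift in final tool axes mm [  4.3 -31.9   3.6]
```

>>> step_arm:
  deltas:
    - [-0.0006,-0.0084,0,0,0,-6]
    - [-0.0006,-0.0084,0,0,0,-6]
    - [-0.0006,-0.0084,0,0,0,-6]
    - [-0.0006,-0.0084,0,0,0,-6]
    - [-0.0006,-0.0084,0,0,0,-6]
    - [-0.0006,-0.0084,0,0,0,-6]
    - [0,0,0,0,0,0]

```text
time: 22.75
ee_pos: [0.4871, 0.1889, 0.0715]
ee_rot: [-0.002, 0.126, 0.992, 0.0]
force: [-8.4, -0.0, 11.5]
gripper_width: 0.195
grasp_force: 39.9
```

```bash
python3 -c "
from h import *
camplan(1.59)"
```

```text
radius 0.0828 theta 1.123
t 22.75 tcp [0.4871 0.1889 0.0715] ytool 75.5 tilt [-0.0032  0.0012] w 0.0167 gf 39.9 F [-8.39 -0.04 11.47] j [-0.58  0.19  0.18  1.95 -0.04  1.    0.93]
 shift in present tool axes mm [-11.3 -36.1   3.5]
 rotvec deg [  0.1  -0.2 -26.6]
 shift in final tool axes mm [  6.1 -37.3   3.5]
```

>>> step_arm:
  deltas:
    - [-0.0002,-0.0084,0,0,0,-6]
    - [-0.0002,-0.0084,0,0,0,-6]
    - [-0.0002,-0.0084,0,0,0,-6]
    - [-0.0002,-0.0084,0,0,0,-6]
    - [0,-0.004,0,0,0,-2.5]
    - [0,0,0,0,0,0]

```text
time: 23.5
ee_pos: [0.4858, 0.1518, 0.0715]
ee_rot: [-0.001, -0.104, 0.995, 0.001]
force: [-8.2, -0.6, 11.7]
gripper_width: 0.197
grasp_force: 39.9
```

```bash
python3 -c "
from h import *
camplan(1.59)"
```

```text
radius 0.0830 theta -4.710
t 23.50 tcp [0.4858 0.1518 0.0715] ytool 102.0 tilt [-0.0027  0.0013] w 0.0168 gf 39.9 F [-8.2  -0.62 11.72] j [-0.5   0.17  0.16  1.98 -0.03  1.    1.45]
 shift in present tool axes mm [-3.  -1.4  3.5]
 rotvec deg [ 0.1 -0.1 -0.1]
 shift in final tool axes mm [-3.  -1.4  3.5]
```

>>> step_arm:
  deltas:
    - [0,-0.002,0,0,0,0]
    - [0,-0.002,0,0,0,0]
    - [0,0,0,0,0,0]

```text
time: 23.88
ee_pos: [0.4858, 0.1517, 0.0716]
ee_rot: [-0.001, -0.105, 0.994, 0.003]
force: [-8.6, 7.7, 11.6]
gripper_width: 0.194
grasp_force: 40.0
```

>>> step_arm:
  deltas:
    - [0,0,0,0,0,0]
    - [0,0,0,0,0,0]
    - [0,0,0,0,0,0]
    - [0,0,0,0,0,0]
    - [0,0,-0.03,0,0,0]
    - [0,0,-0.05,0,0,0]
    - [0,0,-0.05,0,0,0]
    - [0,0,0,0,0,0]
  grip: 0.06

```text
time: 24.88
ee_pos: [0.4908, 0.1478, 0.2049]
ee_rot: [0.004, -0.104, 0.995, 0.001]
force: [-0.4, 0.3, -0.6]
gripper_width: 0.707
grasp_force: 0.0
```

```bash
python3 - <<'E'
from h import *
im=manip.read_camera("top"); cv2.imwrite("pics/top2.png",cv2.resize(np.ascontiguousarray(im[150:300,200:500,::-1]),None,fx=2,fy=2))
for d in manip.place_of("box_1","top"): print(np.round(d["centre"],4),round(d["confidence"],2))
H,S,V=cv2.split(cv2.cvtColor(im,cv2.COLOR_RGB2HSV))
print(rect((H>70)&(H<95)&(S>120),"top",.045))
for b in ("board_a","cam_handle"): print(b,[(np.round(d["centre"],4),d["confidence"]) for d in manip.place_of(b,"top")])
plan([.606,-.17,.2],0)
E
```

```text
[ 0.5825 -0.1567 -0.0018] 0.94
[ 0.4678 -0.427  -0.0033] 0.92
[ 0.5711 -0.4037 -0.002 ] 0.84
[(0.4664, -0.4311, 69, 55, -2.7), (0.5736, -0.4076, 70, 56, -8.4), (0.5803, -0.1553, 70, 53, -1.6)]
board_a [(array([0.5886, 0.0549, 0.0154]), 0.83), (array([ 0.601 , -0.0012,  0.0193]), 0.66)]
cam_handle []
t 25.07 tcp [0.4871 0.1467 0.1988] ytool 102.0 tilt [-0.0024 -0.001 ] w 0.0601 gf 0.0 F [-0.02  0.14 -0.07] j [-0.51  0.04  0.17  1.85 -0.01  1.26  1.44]
 shift in present tool axes mm [ -50.6 -334.5   -1.1]
 rotvec deg [  0.1  -0.1 -78. ]
 shift in final tool axes mm [ 316.7 -118.9   -1.2]
```

View pics/top2.png

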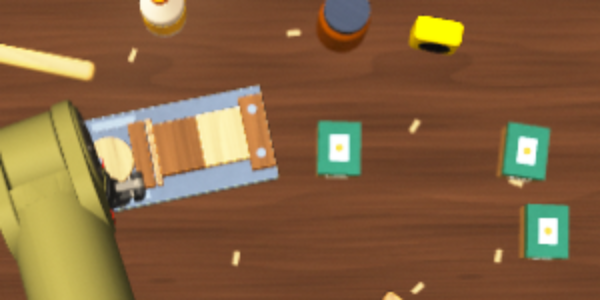

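The boards are tight in the clamp with the lever at its stop. The near box has been knocked to about (0.58,-0.156), at (339,149) in the crop. Go to it.

```bash
python3 -c "
from h import *
plan([.5813,-.156,.16],88.4)"
```

```text
t 25.07 tcp [0.4871 0.1467 0.1988] ytool 102.0 tilt [-0.0024 -0.001 ] w 0.0601 gf 0.0 F [-0.02  0.14 -0.07] j [-0.51  0.04  0.17  1.85 -0.01  1.26  1.44]
 shift in present tool axes mm [ -29.5 -315.6   38.9]
 rotvec deg [-0.  -0.1 13.6]
 shift in final tool axes mm [-102.6 -299.9   38.8]
```

>>> step_arm:
  deltas:
    - [0,0,0,0,0,6.8]
    - [0,0,0,0,0,6.8]
    - [-0.02,-0.06,0,0,0,0]
    - [-0.02,-0.06,0,0,0,0]
    - [-0.021,-0.06,0.01,0,0,0]
    - [-0.021,-0.06,0.01,0,0,0]
    - [-0.021,-0.06,0.019,0,0,0]
    - [0,0,0,0,0,0]
  grip: 0.0854

```text
time: 26.08
ee_pos: [0.5773, -0.1539, 0.1594]
ee_rot: [-0.003, 0.019, 1.0, -0.002]
force: [-0.3, 0.3, 0.3]
gripper_width: 0.997
grasp_force: 0.0
```

```bash
cat >> h.py <<'E'
def box(near,name):
    cal=manip.get_calibration("wrist"); im=manip.read_camera("wrist"); cv2.imwrite(f"pics/{name}.png",im[:,:,::-1])
    H,S,V=cv2.split(cv2.cvtColor(im,cv2.COLOR_RGB2HSV)); m=(H>70)&(H<95)&(S>120)
    for z in (.045,):
        for r in rect(m,"wrist",z,cal=cal,minA=2000): print("green",r)
    for d in manip.place_of("box_1","wrist")[:3]: print(np.round(d["centre"],4),round(d["confidence"],2))
E
python3 - <<'E'
from h import *
box(0,"b1"); plan([.5813,-.156,.012],88.4)
E
```

```text
[ 0.5841 -0.1596  0.0013] 0.92
[ 0.5749 -0.4085  0.0043] 0.81
t 26.18 tcp [ 0.5786 -0.1476  0.1609] ytool 88.3 tilt [-0.0038  0.0005] w 0.0852 gf 0.0 F [ 0.53  0.61 -0.65] j [-0.16  0.27  0.43  1.69 -0.12  1.21  1.84]
 shift in present tool axes mm [ -3.6  -8.4 148.9]
 rotvec deg [ 0.  -0.2 -0.1]
 shift in final tool axes mm [ -3.   -8.3 148.9]
```

View pics/b1.png

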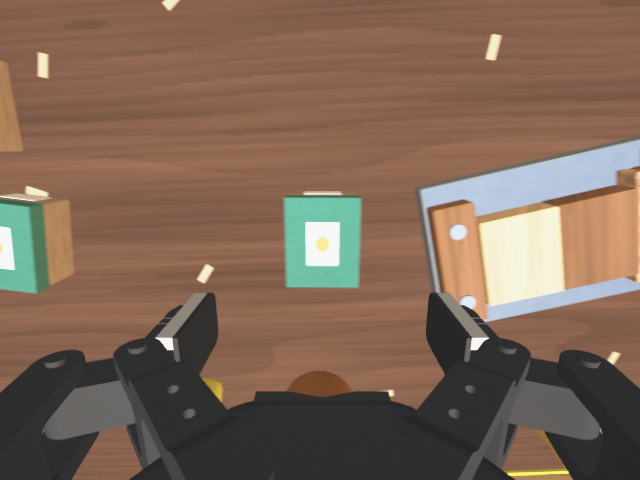

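The box's top corners are at about (284,197), (361,197), (359,287), (286,287).

```bash
sed -i 's/(H>70)&(H<95)&(S>120); *$//' h.py; python3 - <<'E'
from h import *
im=cv2.imread("pics/b1.png");hsv=cv2.cvtColor(im,cv2.COLOR_BGR2HSV);print(hsv[210,300])
w=to_world([(284,197),(361,197),(359,287),(286,287)],"wrist",.045)[:,:2];print(w.round(4),w.mean(0))
plan([*w.mean(0),.012])
E
```

```text
[ 81 108 198]
[[ 0.5478 -0.1738]
 [ 0.5495 -0.1168]
 [ 0.6209 -0.1185]
 [ 0.6191 -0.1763]] [ 0.58433104 -0.14637556]
t 26.18 tcp [ 0.5786 -0.1476  0.1609] ytool 88.3 tilt [-0.0038  0.0005] w 0.0852 gf 0.0 F [ 0.53  0.61 -0.65] j [-0.16  0.27  0.43  1.69 -0.12  1.21  1.84]
 shift in present tool axes mm [ -6.3   1.3 148.9]
 rotvec deg [ 0.  -0.2  0. ]
 shift in final tool axes mm [ -5.7   1.4 148.9]
```

```bash
sed -i 's/(S>120)/(S>80)/' h.py; python3 - <<'E'
from h import *
plan(); box(0,"b2"); plan([.5843,-.156,.012],88.4)
E
```

```text
t 26.18 tcp [ 0.5786 -0.1476  0.1609] ytool 88.3 tilt [-0.0038  0.0005] w 0.0852 gf 0.0 F [ 0.53  0.61 -0.65] j [-0.16  0.27  0.43  1.69 -0.12  1.21  1.84]
 rotvec deg [ 0.  -0.2  0. ]
green (0.582, -0.1541, 71, 56, -2.1)
[ 0.5818 -0.1579  0.002 ] 0.87
[ 5.774e-01 -4.115e-01 -1.000e-04] 0.67
t 26.27 tcp [ 0.5795 -0.1454  0.1622] ytool 88.5 tilt [-0.0013  0.0012] w 0.0856 gf 0.0 F [-0.47  1.95 -0.22] j [-0.16  0.26  0.43  1.69 -0.12  1.21  1.84]
 shift in present tool axes mm [ -5.3 -10.7 150.2]
 rotvec deg [ 0.1 -0.1  0.1]
 shift in final tool axes mm [ -5.1 -10.5 150.2]
```

>>> step_arm:
  deltas:
    - [0,0,0,0,0,0]
    - [0,0,0,0,0,0]
    - [0,0,0,0,0,0]

```text
time: 26.65
ee_pos: [0.5799, -0.1468, 0.1633]
ee_rot: [0.0, 0.014, 1.0, 0.0]
force: [0.1, 0.4, -0.4]
gripper_width: 1.002
grasp_force: 0.0
```

```bash
python3 - <<'E'
from h import *
box(0,"b3"); plan([.582,-.1545,.012],88)
E
```

```text
green (0.5817, -0.1546, 71, 56, -2.4)
[ 0.5771 -0.4073 -0.0014] 0.94
[ 0.5819 -0.1578  0.0032] 0.66
t 26.75 tcp [ 0.5798 -0.1471  0.1632] ytool 88.4 tilt [0.0004 0.0001] w 0.0856 gf 0.0 F [ 0.07  0.07 -0.27] j [-0.16  0.26  0.43  1.69 -0.12  1.21  1.84]
 shift in present tool axes mm [ -2.3  -7.4 151.2]
 rotvec deg [0.  0.  0.4]
 shift in final tool axes mm [ -2.4  -7.3 151.2]
```

>>> step_arm:
  deltas:
    - [-0.0023,-0.0075,0.05,0,0,0.4]
    - [0,0,0.05,0,0,0]
    - [0,0,0.03,0,0,0]
    - [0,0,0.015,0,0,0]
    - [0,0,0.005,0,0,0]
    - [0,0,0,0,0,0]
    - [0,0,0,0,0,0]

```text
time: 27.62
ee_pos: [0.583, -0.1551, 0.0144]
ee_rot: [0.001, 0.018, 1.0, -0.0]
force: [0.6, 0.3, 0.6]
gripper_width: 0.999
grasp_force: 0.0
```

>>> step_arm:
  deltas:
    - [0,0,0,0,0,0]
    - [0,0,0,0,0,0]
    - [0,0,0,0,0,0]
    - [0,0,0,0,0,0]
    - [0,0,0,0,0,0]
    - [0,0,0,0,0,0]
  grip: 0.04
  squeeze: 60

```text
time: 28.38
ee_pos: [0.5827, -0.155, 0.0139]
ee_rot: [0.001, 0.018, 1.0, -0.0]
force: [-0.3, -0.5, 5.5]
gripper_width: 0.645
grasp_force: 65.3
```

>>> step_arm:
  deltas:
    - [0,0,-0.01,0,0,0]
    - [0,0,-0.03,0,0,0]
    - [0,0,-0.05,0,0,0]
    - [0,0,-0.06,0,0,0]
    - [0,0,0,0,0,0]
    - [0,0,0,0,0,0]
    - [0,0,0,0,0,0]
    - [0,0,0,0,0,0]

```text
time: 29.38
ee_pos: [0.581, -0.1546, 0.1614]
ee_rot: [-0.001, 0.018, 1.0, 0.0]
force: [-1.0, -0.1, -0.7]
gripper_width: 0.649
grasp_force: 64.7
```

```bash
python3 - <<'E'
from h import *
f=[]
for i in range(4): manip.read_camera("side"); s=manip.observe(); f.append(s["force"])
print(np.mean(f,0)); plan()
im=manip.read_camera("wrist"); cv2.imwrite("pics/b4.png",im[:,:,::-1])
E
```

```text
[ 0.09966426  0.57500865 -0.7734511 ]
t 29.57 tcp [ 0.5817 -0.1548  0.1625] ytool 88.0 tilt [-0.0008  0.0001] w 0.0549 gf 64.7 F [-0.3   0.92 -0.92] j [-0.15  0.27  0.44  1.68 -0.12  1.22  1.85]
 rotvec deg [ 0. -0.  0.]
```

View pics/b4.png

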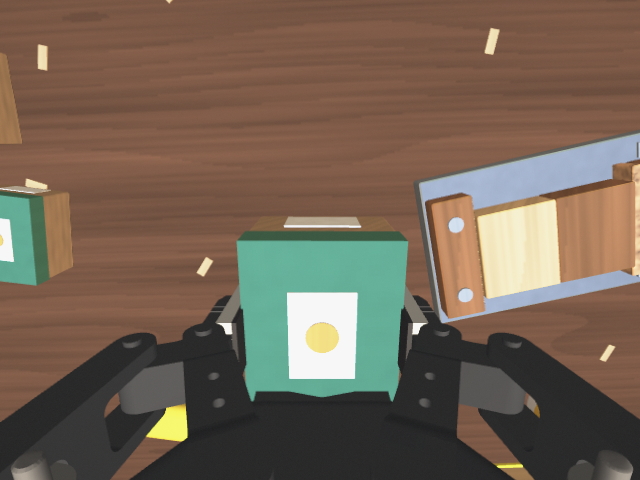

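Reading about 0.8 N, so this box is nearly empty. It is held squarely. To the parts board.

>>> step_arm:
  deltas:
    - [0.016,0.0553,0,0,0,0]
    - [0.016,0.0553,0,0,0,0]
    - [0.016,0.0553,0,0,0,0]
    - [0.016,0.0553,0,0,0,0]
    - [0.016,0.0553,0,0,0,0]
    - [0.016,0.0553,0,0,0,0]
    - [0.016,0.0553,0,0,0,0]
    - [0.016,0.0553,0,0,0,0]

```text
time: 30.62
ee_pos: [0.4691, 0.2934, 0.1633]
ee_rot: [0.0, 0.018, 1.0, 0.0]
force: [0.7, 0.0, -0.9]
gripper_width: 0.643
grasp_force: 64.6
```

>>> step_arm:
  deltas:
    - [0.016,0.0553,0,0,0,0]
    - [0.016,0.0553,0,0,0,2.7]
    - [0,0,0.05,0,0,0]
    - [0,0,0.04,0,0,0]
    - [0,0,0,0,0,0]
    - [0,0,0,0,0,0]
    - [0,0,0,0,0,0]

```text
time: 31.5
ee_pos: [0.4429, 0.4045, 0.0755]
ee_rot: [0.001, 0.041, 0.999, 0.002]
force: [-0.4, 0.2, -1.1]
gripper_width: 0.643
grasp_force: 64.5
```

```bash
python3 - <<'E'
from h import *
cal=manip.get_calibration("wrist"); im=manip.read_camera("wrist"); cv2.imwrite("pics/b5.png",im[:,:,::-1])
plan([.4422,.403,.0225],85.3)
E
```

```text
t 31.55 tcp [0.4427 0.4044 0.0753] ytool 85.3 tilt [0.0028 0.0029] w 0.0553 gf 64.5 F [ 0.38  0.24 -0.29] j [-0.82  0.33  0.04  1.76 -0.02  1.04  0.72]
 shift in present tool axes mm [ 0.5 -1.6 52.8]
 rotvec deg [ 0.2  0.1 -0. ]
 shift in final tool axes mm [ 0.4 -1.5 52.8]
```

View pics/b5.png

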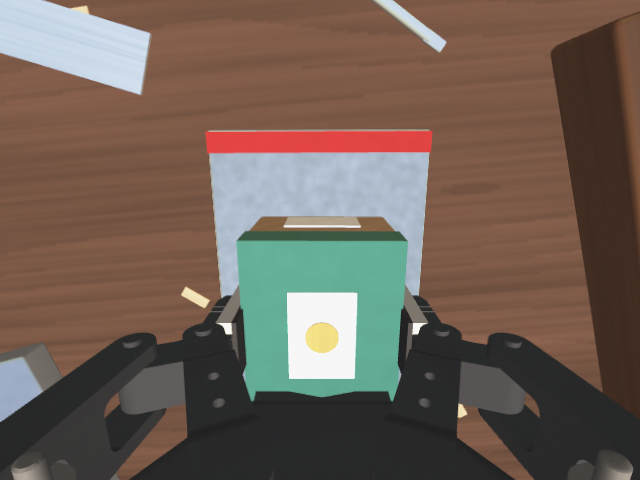

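The box is centred across the parts board with the red end at row 142. Lower and release.

>>> step_arm:
  deltas:
    - [0,0,0.03,0,0,0]
    - [0,0,0.017,0,0,0]
    - [0,0,0.003,0,0,0]
    - [0,0,0.002,0,0,0]
    - [0,0,0,0,0,0]
    - [0,0,0,0,0,0]

```text
time: 32.3
ee_pos: [0.4421, 0.404, 0.0219]
ee_rot: [0.001, 0.041, 0.999, 0.001]
force: [-0.2, -0.3, 1.1]
gripper_width: 0.649
grasp_force: 64.9
```

>>> step_arm:
  deltas:
    - [0,0,0,0,0,0]
    - [0,0,0,0,0,0]
    - [0,0,0,0,0,0]
    - [0,0,-0.01,0,0,0]
    - [0,0,-0.06,0,0,0]
    - [0,0,-0.06,0,0,0]
    - [0,0,-0.04,0,0,0]
    - [0,0,0,0,0,0]
  grip: 0.0854

```text
time: 33.3
ee_pos: [0.4435, 0.4052, 0.1964]
ee_rot: [0.003, 0.041, 0.999, 0.003]
force: [-0.6, 0.2, -1.2]
gripper_width: 0.994
grasp_force: 0.0
```

```bash
python3 - <<'E'
from h import *
im=manip.read_camera("side"); im=manip.read_camera("top")
for c in ("side","top"):
  for d in manip.place_of("box_1",c): print(c,np.round(d["centre"],4),round(d["confidence"],2))
plan([.572,-.408,.18],81.5)
E
```

```text
side [0.446  0.4021 0.0093] 0.81
side [ 0.4676 -0.4319 -0.0017] 0.74
side [ 0.5699 -0.4078  0.0009] 0.64
top [0.4469 0.4013 0.0061] 0.78
top [ 0.5715 -0.4077 -0.002 ] 0.74
top [ 0.4659 -0.4315 -0.0032] 0.73
t 33.50 tcp [0.4408 0.4028 0.1897] ytool 85.3 tilt [-0.0017 -0.0017] w 0.0856 gf 0.0 F [-0.24 -0.02 -0.78] j [-0.82  0.23  0.05  1.65 -0.01  1.27  0.71]
 shift in present tool axes mm [-197.5 -797.2   10.8]
 rotvec deg [-0.1 -0.1  3.8]
 shift in final tool axes mm [-249.6 -782.5    9.7]
```

>>> step_arm:
  deltas:
    - [-0.0141,-0.057,0,0,0,0]
    - [-0.0141,-0.057,0,0,0,0]
    - [-0.0141,-0.057,0,0,0,0]
    - [-0.0141,-0.057,0,0,0,0]
    - [-0.0141,-0.057,0,0,0,0]
    - [-0.0141,-0.057,0,0,0,0]
    - [-0.0141,-0.057,0,0,0,0]

```text
time: 34.38
ee_pos: [0.5061, -0.0042, 0.1897]
ee_rot: [-0.001, 0.041, 0.999, -0.0]
force: [1.3, 0.4, -0.2]
gripper_width: 0.998
grasp_force: 0.0
```

>>> step_arm:
  deltas:
    - [-0.0141,-0.057,0,0,0,0]
    - [-0.0141,-0.057,0,0,0,0]
    - [-0.0141,-0.057,0,0,0,0]
    - [-0.0141,-0.057,0,0,0,0]
    - [-0.0141,-0.057,0,0,0,0]
    - [-0.0141,-0.057,0,0,0,0]
    - [-0.0141,-0.057,0,0,0,0]
    - [0,0,0,0,0,3.8]

```text
time: 35.38
ee_pos: [0.5687, -0.4143, 0.1877]
ee_rot: [-0.003, 0.079, 0.997, -0.001]
force: [-0.3, 0.5, 0.6]
gripper_width: 0.999
grasp_force: 0.0
```

>>> step_arm:
  deltas:
    - [0,0,0.01,0,0,0]
    - [0,0,0,0,0,0]
    - [0,0,0,0,0,0]
    - [0,0,0,0,0,0]
    - [0,0,0,0,0,0]

```text
time: 36.0
ee_pos: [0.5728, -0.4078, 0.1815]
ee_rot: [0.0, 0.074, 0.997, -0.0]
force: [-0.5, -0.5, -0.0]
gripper_width: 1.001
grasp_force: 0.0
```

```bash
python3 - <<'E'
from h import *
box(0,"b6"); plan([.572,-.408,.012],81.5)
E
```

```text
green (0.5749, -0.4076, 71, 56, -9.2)
green (0.4671, -0.4314, 70, 56, -2.9)
[ 0.5771 -0.4102 -0.0021] 0.94
[ 0.4654 -0.4276 -0.0038] 0.62
t 36.10 tcp [ 0.5726 -0.408   0.1813] ytool 81.5 tilt [ 0.0006 -0.0001] w 0.0856 gf 0.0 F [ 1.04 -0.52  0.4 ] j [ 0.15  0.51  0.62  1.39 -0.3   1.34  2.2 ]
 shift in present tool axes mm [ 7.000e-01 -1.000e-01  1.693e+02]
 rotvec deg [-0.  0. -0.]
 shift in final tool axes mm [ 6.000e-01 -1.000e-01  1.693e+02]
```

>>> step_arm:
  deltas:
    - [-0.0025,0,0.05,0,0,0.5]
    - [0,0,0.05,0,0,0]
    - [0,0,0.04,0,0,0]
    - [0,0,0.02,0,0,0]
    - [0,0,0.008,0,0,0]
    - [0,0,0,0,0,0]
    - [0,0,0,0,0,0]

```text
time: 36.98
ee_pos: [0.576, -0.4093, 0.0149]
ee_rot: [0.001, 0.079, 0.997, -0.001]
force: [-0.3, 0.2, 0.9]
gripper_width: 1.002
grasp_force: 0.0
```

>>> step_arm:
  deltas:
    - [0,0,0,0,0,0]
    - [0,0,0,0,0,0]
    - [0,0,0,0,0,0]
    - [0,0,0,0,0,0]
    - [0,0,0,0,0,0]
    - [0,0,0,0,0,0]
  grip: 0.04

```text
time: 37.72
ee_pos: [0.5756, -0.4089, 0.0141]
ee_rot: [0.001, 0.079, 0.997, -0.0]
force: [0.1, -0.2, 6.8]
gripper_width: 0.649
grasp_force: 65.6
```

>>> step_arm:
  deltas:
    - [0,0,-0.01,0,0,0]
    - [0,0,-0.03,0,0,0]
    - [0,0,-0.06,0,0,0]
    - [0,0,-0.06,0,0,0]
    - [0,0,0,0,0,0]
    - [0,0,0,0,0,0]
    - [0,0,0,0,0,0]
    - [0,0,0,0,0,0]

```text
time: 38.72
ee_pos: [0.5743, -0.4078, 0.1711]
ee_rot: [-0.001, 0.079, 0.997, 0.001]
force: [0.2, -0.3, -1.1]
gripper_width: 0.645
grasp_force: 65.0
```

```bash
python3 - <<'E'
from h import *
f=[]
for i in range(4): manip.read_camera("wrist"); s=manip.observe(); f.append(s["force"])
print(np.mean(f,0)); plan(bed(.0,-.006,.14),101)
E
```

```text
[ 0.53968244  0.23790399 -1.78306558]
t 38.92 tcp [ 0.5748 -0.4084  0.1724] ytool 81.0 tilt [-0.0008  0.0004] w 0.0549 gf 65.0 F [-0.03  0.36 -1.99] j [ 0.15  0.52  0.62  1.39 -0.3   1.32  2.19]
 shift in present tool axes mm [ 49.6 435.5  12.6]
 rotvec deg [  0.  -0. -20.]
 shift in final tool axes mm [-102.6  426.1   12.4]
```

About 1.8 N, so also light. To the parts board's other end.

>>> step_arm:
  deltas:
    - [0.0106,0.0607,0,0,0,0]
    - [0.0106,0.0607,0,0,0,0]
    - [0.0106,0.0607,0,0,0,0]
    - [0.0106,0.0607,0,0,0,0]
    - [0.0106,0.0607,0,0,0,0]
    - [0.0106,0.0607,0,0,0,0]
    - [0.0106,0.0607,0,0,0,0]
    - [0.0106,0.0607,0,0,0,0]

```text
time: 39.92
ee_pos: [0.5673, 0.0863, 0.1734]
ee_rot: [0.001, 0.079, 0.997, 0.0]
force: [1.2, -0.3, -0.9]
gripper_width: 0.645
grasp_force: 64.9
```

>>> step_arm:
  deltas:
    - [0.0106,0.0607,0,0,0,0]
    - [0.0106,0.0607,0,0,0,0]
    - [0.0106,0.0607,0,0,0,0]
    - [0.0106,0.0607,0,0,0,0]
    - [0.0106,0.0607,0,0,0,0]
    - [0,0,0.04,0,0,-4.3]
    - [0,0,0,0,0,0]
    - [0,0,0,0,0,0]

```text
time: 40.92
ee_pos: [0.5638, 0.3911, 0.1341]
ee_rot: [0.001, 0.043, 0.999, -0.0]
force: [0.3, -0.5, -0.1]
gripper_width: 0.644
grasp_force: 64.9
```

```bash
python3 - <<'E'
from h import *
manip.read_camera("wrist")
for t in ("parts_top","box_1"):
  for d in manip.place_of(t,"wrist"): print(t,np.round(d["centre"],4),round(d["confidence"],2))
plan([.5618,.393,.0225],85.3)
E
```

```text
parts_top [0.5054 0.3997 0.0086] 0.92
box_1 [0.4435 0.4032 0.0097] 0.94
box_1 [0.5635 0.3892 0.1205] 0.79
t 41.08 tcp [0.5641 0.3918 0.1352] ytool 85.1 tilt [0.0027 0.0018] w 0.0551 gf 64.9 F [0.48 0.08 0.07] j [-0.85  0.46  0.27  1.48 -0.13  1.22  0.93]
 shift in present tool axes mm [  2.7   0.7 112.7]
 rotvec deg [ 0.1  0.1 -0.2]
 shift in final tool axes mm [  2.4   1.  112.7]
```

>>> step_arm:
  deltas:
    - [0,0.001,0.05,0,0,0]
    - [0,0,0.04,0,0,0]
    - [0,0,0.015,0,0,0]
    - [0,0,0.005,0,0,0]
    - [0,0,0.002,0,0,0]
    - [0,0,0,0,0,0]
    - [0,0,0,0,0,0]

```text
time: 41.95
ee_pos: [0.5634, 0.3939, 0.0222]
ee_rot: [0.001, 0.041, 0.999, 0.001]
force: [0.9, -0.2, -1.5]
gripper_width: 0.648
grasp_force: 65.0
```

>>> step_arm:
  deltas:
    - [0,0,0,0,0,0]
    - [0,0,0,0,0,0]
    - [0,0,0,0,0,0]
    - [0,0,-0.01,0,0,0]
    - [0,0,-0.06,0,0,0]
    - [0,0,-0.06,0,0,0]
    - [0,0,-0.04,0,0,0]
    - [0,0,0,0,0,0]
  grip: 0.0854

```text
time: 42.95
ee_pos: [0.565, 0.3947, 0.197]
ee_rot: [0.004, 0.041, 0.999, 0.003]
force: [-0.2, -0.4, -0.0]
gripper_width: 1.003
grasp_force: 0.0
```

```bash
python3 - <<'E'
from h import *
im=manip.read_camera("side"); im=manip.read_camera("top")
for c in ("side","top"):
  for d in manip.place_of("box_1",c): print(c,np.round(d["centre"],4),round(d["confidence"],2))
plan([.4671,-.4314,.18],87.1)
E
```

```text
side [0.5619 0.394  0.01  ] 0.81
side [0.4433 0.403  0.0086] 0.65
side [ 0.4685 -0.4312 -0.0006] 0.56
top [ 0.4677 -0.4294 -0.0006] 0.68
top [0.4446 0.4025 0.0051] 0.68
top [0.5615 0.3929 0.0085] 0.63
t 43.15 tcp [0.5619 0.393  0.1894] ytool 85.3 tilt [-0.0022 -0.0016] w 0.0854 gf 0.0 F [ 0.28 -0.81 -0.09] j [-0.85  0.42  0.28  1.42 -0.12  1.32  0.92]
 shift in present tool axes mm [  26.6 -829.4   10.9]
 rotvec deg [-0.1 -0.1 -1.8]
 shift in final tool axes mm [  52.9 -828.1    9.4]
```

>>> step_arm:
  deltas:
    - [0.0019,-0.0592,0,0,0,0]
    - [0.0019,-0.0592,0,0,0,0]
    - [0.0019,-0.0592,0,0,0,0]
    - [0.0019,-0.0592,0,0,0,0]
    - [0.0019,-0.0592,0,0,0,0]
    - [0.0019,-0.0592,0,0,0,0]
    - [0.0019,-0.0592,0,0,0,0]

```text
time: 44.02
ee_pos: [0.514, -0.0203, 0.1897]
ee_rot: [-0.001, 0.041, 0.999, -0.0]
force: [1.6, -0.6, 0.3]
gripper_width: 1.0
grasp_force: 0.0
```

>>> step_arm:
  deltas:
    - [0.0019,-0.0592,0,0,0,0]
    - [0.0019,-0.0592,0,0,0,0]
    - [0.0019,-0.0592,0,0,0,0]
    - [0.0019,-0.0592,0,0,0,0]
    - [0.0019,-0.0592,0,0,0,0]
    - [0.0019,-0.0592,0,0,0,0]
    - [0.0019,-0.0592,0,0,0,0]
    - [0,0,0.01,0,0,-1.8]

```text
time: 45.02
ee_pos: [0.4637, -0.4362, 0.1798]
ee_rot: [-0.002, 0.03, 1.0, -0.002]
force: [-0.4, 0.3, -0.4]
gripper_width: 0.997
grasp_force: 0.0
```

>>> step_arm:
  deltas:
    - [0,0,0,0,0,0]
    - [0,0,0,0,0,0]
    - [0,0,0,0,0,0]
    - [0,0,0,0,0,0]

```text
time: 45.52
ee_pos: [0.4686, -0.4295, 0.1814]
ee_rot: [0.0, 0.025, 1.0, 0.0]
force: [0.1, 0.6, -0.3]
gripper_width: 1.0
grasp_force: 0.0
```

```bash
python3 - <<'E'
from h import *
box(0,"b7"); plan([.4673,-.4316,.014],87.1)
E
```

```text
green (0.4668, -0.4315, 70, 56, -2.8)
[ 0.4668 -0.4286 -0.0007] 0.79
t 45.62 tcp [ 0.4683 -0.4299  0.1813] ytool 87.1 tilt [ 0.0007 -0.    ] w 0.0853 gf 0.0 F [-0.22 -0.35 -1.34] j [ 0.09  0.39  0.79  1.58 -0.29  1.29  2.44]
 shift in present tool axes mm [  1.1  -1.7 167.3]
 rotvec deg [0. 0. 0.]
 shift in final tool axes mm [  1.   -1.7 167.3]
```

>>> step_arm:
  deltas:
    - [0.0012,-0.0017,0.05,0,0,0]
    - [0,0,0.05,0,0,0]
    - [0,0,0.04,0,0,0]
    - [0,0,0.02,0,0,0]
    - [0,0,0.008,0,0,0]
    - [0,0,0,0,0,0]
    - [0,0,0,0,0,0]

```text
time: 46.5
ee_pos: [0.4676, -0.4329, 0.0146]
ee_rot: [0.001, 0.026, 1.0, -0.001]
force: [0.5, 0.9, -0.0]
gripper_width: 1.001
grasp_force: 0.0
```

>>> step_arm:
  deltas:
    - [0,0,0,0,0,0]
    - [0,0,0,0,0,0]
    - [0,0,0,0,0,0]
    - [0,0,0,0,0,0]
    - [0,0,0,0,0,0]
    - [0,0,0,0,0,0]
  grip: 0.04
  squeeze: 80

```text
time: 47.25
ee_pos: [0.4674, -0.4324, 0.0142]
ee_rot: [0.001, 0.025, 1.0, -0.0]
force: [-0.8, 0.9, 5.8]
gripper_width: 0.644
grasp_force: 87.8
```

>>> step_arm:
  deltas:
    - [0,0,-0.01,0,0,0]
    - [0,0,-0.03,0,0,0]
    - [0,0,-0.06,0,0,0]
    - [0,0,-0.06,0,0,0]
    - [0,0,0,0,0,-7]
    - [0,0,0,0,0,-6.9]
    - [0,0,0,0,0,0]
    - [0,0,0,0,0,0]

```text
time: 48.25
ee_pos: [0.4661, -0.4316, 0.1722]
ee_rot: [-0.001, -0.095, 0.996, 0.001]
force: [0.2, 0.2, -5.9]
gripper_width: 0.643
grasp_force: 86.9
```

```bash
python3 - <<'E'
from h import *
f=[]
for i in range(4): manip.read_camera("wrist"); s=manip.observe(); f.append(s["force"])
print(np.mean(f,0)); plan(bed(.0,-.006,.14),101)
E
```

```text
[ 0.27499375  0.35909609 -5.03069587]
t 48.45 tcp [ 0.4665 -0.4319  0.1727] ytool 100.9 tilt [-0.0006  0.0002] w 0.055 gf 86.9 F [ 0.3   0.05 -5.12] j [ 0.13  0.39  0.74  1.59 -0.27  1.27  2.67]
 shift in present tool axes mm [-212.8  428.8   12.7]
 rotvec deg [ 0.  -0.  -0.1]
 shift in final tool axes mm [-213.3  428.6   12.7]
```

5 N, so this is the full one. To the joint.

>>> step_arm:
  deltas:
    - [-0.0266,0.0536,0,0,0,0]
    - [-0.0266,0.0536,0,0,0,0]
    - [-0.0266,0.0536,0,0,0,0]
    - [-0.0266,0.0536,0,0,0,0]
    - [-0.0266,0.0536,0,0,0,0]
    - [-0.0266,0.0536,0,0,0,0]
    - [-0.0266,0.0536,0,0,0,0]
    - [-0.0266,0.0536,0,0,0,0]

```text
time: 49.45
ee_pos: [0.5944, 0.0311, 0.1733]
ee_rot: [0.0, -0.095, 0.995, 0.0]
force: [1.4, -0.7, -5.1]
gripper_width: 0.641
grasp_force: 87.7
```

>>> step_arm:
  deltas:
    - [0,0,0.04,0,0,0]
    - [0,0,0,0,0,0]
    - [0,0,0,0,0,0]
    - [0,0,0,0,0,0]

```text
time: 49.95
ee_pos: [0.5951, 0.0282, 0.1349]
ee_rot: [0.002, -0.094, 0.996, 0.0]
force: [0.3, -0.4, -5.3]
gripper_width: 0.642
grasp_force: 87.5
```

```bash
python3 - <<'E'
from h import *
cal=manip.get_calibration("wrist"); im=manip.read_camera("wrist")
b=np.ascontiguousarray(im[:,:,::-1])
for p in to_px([bed(x,y,.024) for x in(-.035,.035) for y in (-.066,-.006,.054)],"wrist",cal): cv2.circle(b,tuple(int(v) for v in p),4,(0,255,255),1)
cv2.imwrite("pics/b8.png",b); plan(bed(0,-.006,.0382),101)
E
```

```text
t 50.00 tcp [0.595  0.0285 0.1347] ytool 100.9 tilt [0.0029 0.0006] w 0.0551 gf 87.5 F [-0.09  1.03 -6.07] j [-0.53  0.29  0.51  1.73 -0.15  1.16  1.79]
 shift in present tool axes mm [ 0.8  1.2 76.5]
 rotvec deg [ 0.   0.2 -0.1]
 shift in final tool axes mm [ 0.6  1.2 76.5]
```

View pics/b8.png

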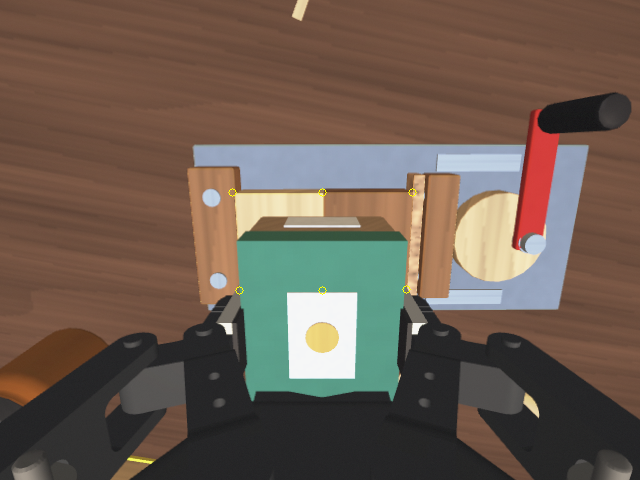

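The predicted panel corners and joint (322,192) sit on the real ones, and the box is centred over it. Lower.

>>> step_arm:
  deltas:
    - [0,0.001,0.04,0,0,0]
    - [0,0,0.025,0,0,0]
    - [0,0,0.006,0,0,0]
    - [0,0,0.003,0,0,0]
    - [0,0,0.002,0,0,0]
    - [0,0,0.001,0,0,0]
    - [0,0,0,0,0,0]
    - [0,0,0,0,0,0]

```text
time: 51.0
ee_pos: [0.595, 0.0305, 0.0581]
ee_rot: [0.001, -0.096, 0.995, 0.0]
force: [-2.4, -0.3, 6.4]
gripper_width: 0.641
grasp_force: 88.9
```

```bash
python3 -c "
from h import *
plan(bed(0,-.006,.0382),101)"
```

```text
t 51.00 tcp [0.595  0.0305 0.0581] ytool 101.0 tilt [0.0027 0.0008] w 0.0547 gf 88.9 F [-2.44 -0.26  6.4 ] j [-0.51  0.37  0.49  1.8  -0.21  1.02  1.83]
 shift in present tool axes mm [ 1.  -0.8 -0.1]
 rotvec deg [ 0.   0.2 -0. ]
 shift in final tool axes mm [ 1.  -0.8 -0.1]
```

Contact made (6.4 N upward). Release and rise.

>>> step_arm:
  deltas:
    - [0,0,0,0,0,0]
    - [0,0,0,0,0,0]
    - [0,0,0,0,0,0]
    - [0,0,0,0,0,0]
    - [0,0,-0.01,0,0,0]
    - [0,0,-0.05,0,0,0]
    - [0,0,-0.06,0,0,0]
    - [0,0,-0.05,0,0,0]
  grip: 0.0854

```text
time: 52.0
ee_pos: [0.5941, 0.0303, 0.2293]
ee_rot: [0.001, -0.095, 0.995, 0.0]
force: [0.9, -0.0, 0.4]
gripper_width: 0.996
grasp_force: 0.0
```

>>> step_arm:
  deltas:
    - [0.03,0.05,-0.05,0,0,0]
    - [0.03,0.05,0,0,0,0]
    - [0.03,0.05,0,0,0,0]
    - [0,0,0,0,0,0]
    - [0,0,0,0,0,0]
    - [0,0,0,0,0,0]

```text
time: 52.75
ee_pos: [0.485, 0.151, 0.2669]
ee_rot: [0.0, -0.094, 0.996, -0.0]
force: [0.1, -0.6, -0.1]
gripper_width: 1.0
grasp_force: 0.0
```

```bash
python3 - <<'E'
from h import *
plan()
im=manip.read_camera("side"); cv2.imwrite("pics/s9.png",cv2.resize(np.ascontiguousarray(im[80:330,100:420,::-1]),None,fx=2,fy=2)); im=manip.read_camera("top")
a=np.radians(BY);ex=np.array([np.cos(a),np.sin(a)]);ey=np.array([-np.sin(a),np.cos(a)])
for c in ("side","top"):
  for t in ("box_1","board_a","cam_handle"):
    for d in manip.place_of(t,c):
      p=np.array(d["centre"]); q=p[:2]-BED[:2]; print(t,c,p.round(4),"bed",(q@ex).round(4),(q@ey).round(4),(p[2]-.02).round(4),round(d["confidence"],2))
E
```

```text
t 52.75 tcp [0.485  0.151  0.2669] ytool 100.8 tilt [ 0.0005 -0.0003] w 0.0854 gf 0.0 F [ 0.15 -0.55 -0.06] j [-0.76 -0.01  0.41  1.76  0.    1.39  1.4 ]
 rotvec deg [-0.  0.  0.]
box_1 side [0.5591 0.3925 0.0083] bed 0.0349 0.357 -0.0117 0.82
box_1 side [0.5971 0.0295 0.0456] bed 0.0029 -0.0066 0.0256 0.82
box_1 side [0.4439 0.4025 0.0083] bed -0.0763 0.3888 -0.0117 0.61
box_1 side [ 0.7441 -0.2904 -0.0028] bed 0.0862 -0.3486 -0.0228 0.56
box_1 side [ 0.3398 -0.2469 -0.0008] bed -0.3024 -0.2288 -0.0208 0.49
board_a side [ 0.6001 -0.0012  0.019 ] bed -0.0 -0.0373 -0.001 0.59
board_a side [0.5888 0.0572 0.023 ] bed 0.0 0.0222 0.003 0.44
cam_handle side [0.4884 0.155  0.0991] bed -0.0799 0.1374 0.0791 0.69
cam_handle side [ 0.7772  0.0762 -0.0024] bed 0.1886 0.0049 -0.0224 0.32
box_1 top [0.5959 0.0321 0.0415] bed 0.0022 -0.0038 0.0215 0.82
box_1 top [0.5614 0.3961 0.0071] bed 0.0378 0.3601 -0.0129 0.8
box_1 top [0.4425 0.3998 0.0077] bed -0.0782 0.3864 -0.0123 0.73
board_a top [ 6.017e-01 -2.000e-04  1.560e-02] bed 0.0017 -0.0366 -0.0044 0.82
board_a top [0.5895 0.0578 0.0183] bed 0.0008 0.0227 -0.0017 0.64
cam_handle top [0.485  0.1543 0.1014] bed -0.0833 0.1373 0.0814 0.74
cam_handle top [ 0.7383 -0.2925 -0.    ] bed 0.0801 -0.3496 -0.02 0.59
cam_handle top [ 0.5994 -0.0006  0.0205] bed -0.0006 -0.0366 0.0005 0.49
cam_handle top [0.7758 0.0803 0.0009] bed 0.188 0.0092 -0.0191 0.46
```

View pics/s9.png

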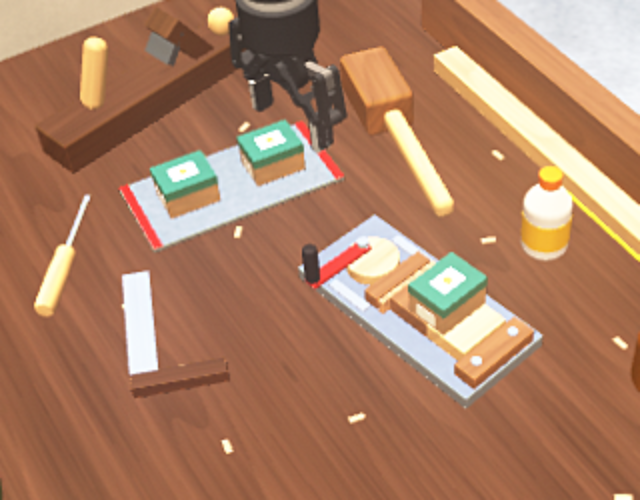

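The full box stands over the joint (447,295 in the crop), both light boxes are upright on the parts board (185,180 and 270,150), and the lever is home. The robot touches nothing.

```bash
python3 -c "
from workcell import manip
print(manip.hand_in())"
```

```text
the job is handed in; nothing more can be done
None
```

The job is handed in after about 53 s on the robot's clock: both halves are clamped tight with the lever at its stop, the full box (about 5 N when lifted) stands over the joint, and both light boxes are upright on the parts board; the hand-in returned no verdict.

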